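# Tap the detector module home in its docking cradle

## Robot

A 6-joint arm with a two-finger parallel gripper is mounted at the origin on the work surface. World frame = base frame: x ahead of the robot, y to its left, z up, the work surface at z = 0. Lengths are in mm, angles in rad, forces in N, time in s.
With the tool pointing down it reaches from about 275 to 1000 mm from the base axis. Payload 8.4 kg.
Tool frame: the origin (TCP) lies on the centre line of the jaws, within the pads' length; the fingertips stand 22 mm ahead of it and the grasp point (between the pads) lies 3 mm ahead of it; z points along the fingers, x is the direction in which the jaws open and shut, and the axes are right-handed (so a half turn about z gives the same grasp; the last joint's range is limited). The gripper opens to 85 mm and grips with 20 to 120 N. Pads are 22 mm wide; open, the fingers measure 114 mm over their backs; the gripper's body (76 mm by 85 mm) begins 54 mm behind the grasp point. The pads swing forward as they close: fully open they stand 13 mm farther back than shut.
Start: joints at [-1.262, 0.353, 1.633, -0, 1.155, -0.002], TCP at [191.136, -595.059, 253.281] pointing down, gripper open.
Joint ranges: [-2.63, 2.63], [-0.92, 2.1], [0.06, 2.66], [-1.3, 4.44], [0, 2.69], [-3.02, 3.02]. Speed limits (rad/s): [2.22, 2.22, 2.79, 3.14, 3.14, 3.14].

## Interface

Orientations are given as [roll, pitch, yaw] about the fixed x, y, z axes, in that order (R = Rz(yaw) Ry(pitch) Rx(roll)).
In Python, from rig import status, viewer, job gives the robot as it stands.
- The arm moves only by the tool send_rows, never from a script. Its argument "plan" is a list of rows, each a list of 3 entries, a list of its own where there are three numbers: the shift along the tool's x, y, z in m, then the turn, a rotation vector about the tool's x, y, z in rad, then the opening, from -1 (shut) to 1 (fully open). In form: [[[x, y, z], [rx, ry, rz], jaw], ...]. A call has exactly 5 rows; each row is the pose to reach, as a shift and turn from the pose measured when the call began, along the tool's axes at that moment; what a row does not reach only later rows make up. A row lasts 1/12 s, in which the tool goes at most 41.7 mm and 7.16 degrees, less where a joint would pass 70% of its speed; a pose out of reach is approached as far as the arm can. A call with a gripper value outside its range is refused whole. The fingers move at their own pace and stop on an object; "squeeze" is the grip in N (left out, the last holds). Time passes only in rows, so rows that repeat a pose let the fingers close, or fill a call up. It gives the time, the measured TCP pose, the force and the opening at its end, in the units of the state.
- status.sense(): the state, without advancing time (a new reading comes with each control period).
- viewer.grab_frame(name): name is "scene" or "top" or "wrist"; returns the picture (384x512x3 uint8, red, green, blue); there is no depth.
- viewer.camera_params(name): a dict with "intrinsics" (3x3 intrinsics, pixels), "xyz" and "orientation" of the camera in the world. Camera axes: x right, y down, z forward; pixel columns grow to the right and rows downward; lengths in mm; the calibration is good to about 2 mm. The wrist camera is an equidistant fisheye: a pixel r from the principal point sees the ray r / f radians off the axis. A picture is of the moment at which its call begins: read the wrist's pose just before it. camera_params takes no time and is no camera call; for the wrist camera it gives the pose at the moment of the call.
- job.sign_off(): hands the job in, once; it reports no verdict.
Trained networks look in the newest picture that a camera, given by its name, has taken for a name from the list of things; names that differ only in an ending like _2 or _b are one class to them, and where a whole thing is asked for, a point or a joint stands for the part that bears it (a point fixed in the world has none). Each returns a list of dicts, best first, with "p" (0 to 1); they miss things now and then, are a little off and sometimes report something else, mostly with a low value. They report only what shows in the picture. A call takes as long as a camera call. They do not tell look-alikes from the thing itself.
- viewer.cut_out(label, camera): "mask" (384x512 bool, what is visible of it) and "extent" ([left, top, width, height] in pixels, round what is visible of it).
The state is a dict: "clock": time; "qpos": joint angles; "qvel": joint speeds; "joint_efforts": joint torques, N m; "eef_pos": TCP position; "tcp_rot": TCP orientation; "contact_force": force on the tool from outside, world axes, zero at the start; "wrist_torque": the same for the moment, N m; "opening": opening from 0.0 (shut) to 1.0 (fully open).
Only numpy, scipy, OpenCV 4.12 (cv2) and the standard library are available. Lean on these libraries where they do the work, as an engineer would, in place of code of your own. Each camera call takes 0.05 s, during which the arm holds its last target.

## Task

Pick up the tapping block and use it to nudge the grey detector module along the cradle's channel, gently and a little at a time, until the module rests against the cushioned stop hidden somewhere inside the hood. The stop is delicate: never lean on it with more than about 10 N, do not touch the module with the gripper itself and leave everything else where it is. Then stand the tapping block back upright in the middle of its rubber mat and let go.

Things in the scene. Friction and masses are not known exactly. Their poses are not given: they have to be found in the camera images.
- cradle: Fixed cradle, origin at the centre of its underside, local +x = direction of pushing in. Aluminium plate 260 (x) x 100 x 12 mm. On it, along y = 0, an open-topped channel 47 mm wide, floor 12 mm above the table, between steel rails 14 mm wide with tops 24 mm above the table (x = -130 to +20 mm); beyond, an opaque grey hood 75 mm wide, roof top 55 mm above the table (x = +20 to +134 mm).
- cradle_mouth (a point): Middle of the hood's mouth, on the channel floor (opening 47 wide x 37 mm high). The hidden stop's face lies 35 to 90 mm beyond it, different each time and not measured: a rubber-faced sprung pad that yields about 1 mm per 6 N (up to 8 mm), so it is felt as a rise of force above the steady rubbing friction.
- module: Loose grey plastic detector module, a block 100 mm long (local x) x 44 wide x 34 high, about 0.25 kg (varies), lying in the channel with its nose (+x end) already under the hood; origin at the centre of its underside, local +x is its nose and points into the cradle. It slides with a friction of about 1 to 3 N. When home its tail still stands 10 to 65 mm out of the hood.
- module_tail (a point): Centre of the module's flat tail face (-x end), 17 mm above its underside: where to push.
- tapper: Loose tapping block, 0.16 kg: a white plastic foot 32 mm (local x) x 38 mm (local y) x 30 mm high with an upright square steel grip 18 x 18 mm on its centre, from 30 to 105 mm above the underside. Origin at the centre of the underside. Push with either 38 mm wide face (+x or -x side); it fits between the guide rails. Grasp the steel grip from above.
- tool_mat: Fixed black rubber mat 90 x 90 x 4 mm on the table; origin at the centre of its underside. The tapping block starts on it and must end standing on it.
- reagent_bottle: Bystander: small white bottle, 38 mm diameter, 85 mm high, origin at the centre of its underside.
- jar: Bystander: amber jar with black lid, 52 mm diameter, 60 mm high, origin at the centre of its underside.
- driver: Bystander: screwdriver about 160 mm long lying on the table.
Mind the look-alikes: they are no part of the job. Leave any pink look-alike of the tapper alone. What is shaped like the module but green is not meant.

How it is judged (in metres and radians):
On the way, in this order (a step that is already met when the one before it is completed fails the run):
1. the tapping block is lifted off its mat (z of tapper in the frame of tool_mat above 0.02 m), for 0.1 s.
2. the module's nose meets the hidden stop (gap under 1.5 mm) (x of stop_pad_c0 in the frame of module below 0.0555 m), for 0.2 s.
At the end, for the whole second after the job is handed in: The module's nose rests against the hidden stop (gap under 1.5 mm); the tapping block stands upright (within 0.08 rad), at rest and released on the rubber mat, its centre within 25 mm of the mat's centre (x of stop_pad_c0 in the frame of module below 0.0555 m and linear speed of each of module, tapper below 0.01 m/s and angular speed of each of module, tapper below 0.1 rad/s and horizontal distance between tapper and tool_mat below 0.025 m and z of tapper in the frame of tool_mat below 0.008 m and angle between tapper's own z axis and vertical below 0.08 rad); the robot touches nothing.
It fails at once if the module is pressed on the stop with more than 10 N (contact force between module and stop_pad_c0 above 10 N).
It fails at once if the gripper touches the module (contact force between any of the fingers, the arm and module above 0.5 N).
It fails at once if the module is shot along faster than 0.2 m/s (linear speed of module above 0.2 m/s).
It fails at once if the white bottle, the amber jar or the screwdriver is moved more than 20 mm (distance of any of reagent_bottle, jar, driver from where it was at the start of the episode above 0.02 m).
It also fails if it takes over 70 s, if anything falls off the work surface, if the arm or the gripper's body presses on something with over 40 N, if the wrist force passes 120 N, or if a joint passes its speed limit or range.

## Working session

There is one attempt and no reset: what is moved stays moved. The work goes in short steps, Python scripts to look and compute and a tool call to move; the robot and the scene stay as the last step left them, time stands still between calls to the robot, and variables do not carry over. Pictures are saved under pics/ and viewed, and the job is handed in when it is done.

Besides the shell and the picture viewer there is one more tool, called after "Call:" as name(argument=value, ...) on one line, values as JSON. send_rows: Moves the arm, as the interface text tells. Its arguments: {"type":"object","properties":{"plan":{"type":"array"},"squeeze":{"type":"number"}},"required":["plan"]}

```bash
ls; mkdir -p pics
python3 - <<'E'
from rig import status, viewer, job
import cv2
print(status.sense())
for n in ["scene","top","wrist"]:
    print(n,viewer.camera_params(n))
    im=viewer.grab_frame(n); cv2.imwrite(f"pics/{n}0.png",im[:,:,::-1])
    for l in ["tapper","module","cradle","tool_mat","reagent_bottle","jar","driver"]:
        if n=="wrist": continue
        print(n,l,[(d["extent"],round(d["p"],2)) for d in viewer.cut_out(l,n)][:4])
E
```

```text
pics
{'clock': 0.0, 'qpos': array([-1.26239715e+00,  3.53679565e-01,  1.63412179e+00,  2.49008763e-05,
        1.15516671e+00, -2.37251767e-03]), 'qvel': array([ 0.00030948, -0.00104275,  0.00155966, -0.00049635,  0.00244572,
       -0.00084757]), 'joint_efforts': array([-1.60514264e-03, -6.05252767e+01, -3.42063868e+01,  2.18961586e-04,
        9.38079553e-03,  1.05249040e-05]), 'eef_pos': array([ 191.01396044, -594.64479296,  252.54730382]), 'tcp_rot': array([-3.14156662e+00,  1.37535821e-03, -1.26003469e+00]), 'contact_force': array([ 0.1100061 , -0.68386305, -0.23069432]), 'wrist_torque': array([-0.01961145, -0.02221773, -0.00389757]), 'opening': 1.000699425267403}
scene {'intrinsics': array([[452.5139111 ,   0.        , 256.93834855],
       [  0.        , 452.5139111 , 190.08524165],
       [  0.        ,   0.        ,   1.        ]]), 'xyz': array([1121.95706018,  337.16838877,  950.1296494 ]), 'orientation': array([-2.5283215 , -0.00669639,  2.106449  ])}
scene tapper [([172.2, 89.2, 11.8, 36.7], 0.58), ([148.3, 116.2, 15.5, 40.0], 0.56)]
scene module [([302.5, 146.5, 33.5, 4
[... 738 characters left out ...]
 26.9, 19.5], 0.82)]
top module [([216.9, 259.1, 45.0, 42.6], 0.82), ([251.5, 193.9, 36.3, 26.7], 0.78), ([203.2, 166.1, 118.7, 80.6], 0.5)]
top cradle []
top tool_mat [([389.5, 197.9, 39.7, 40.1], 0.64)]
top reagent_bottle [([392.6, 134.5, 17.1, 18.5], 0.7), ([400.8, 203.5, 24.8, 19.9], 0.61)]
top jar [([227.8, 113.4, 17.8, 28.6], 0.75)]
top driver [([119.3, 196.1, 10.8, 65.7], 0.72)]
wrist {'intrinsics': array([[297.31863964,   0.        , 256.18501572],
       [  0.        , 297.31863964, 194.10003671],
       [  0.        ,   0.        ,   1.        ]]), 'xyz': array([ 263.33863031, -571.95625489,  374.01434909]), 'orientation': array([ 2.84084161e+00, -1.21968998e-03, -1.26108633e+00])}
```

```bash
python3 -c "
import cv2
for n in ['scene','top']:
    im=cv2.imread(f'pics/{n}0.png'); cv2.imwrite(f'pics/{n}0c.png',cv2.resize(im[80:305,90:430] if n=='scene' else im[95:320,110:450],(800,530),interpolation=cv2.INTER_CUBIC))
"
```

```text
(no output)
```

View pics/scene0c.png

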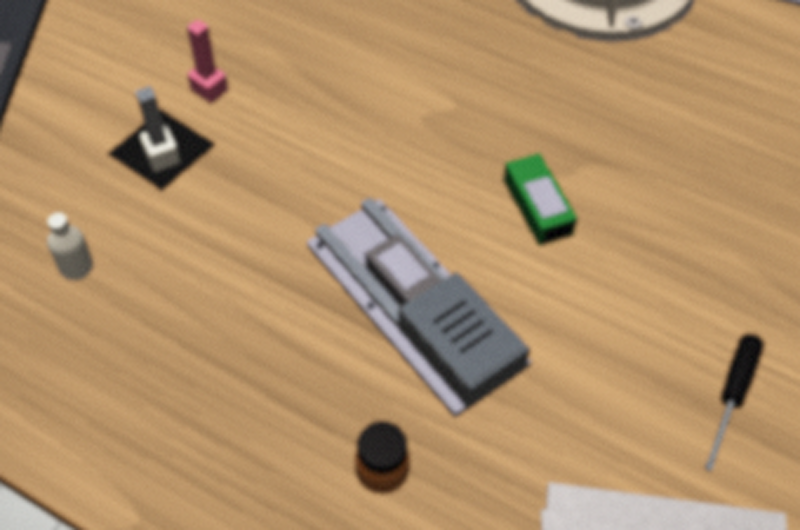

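View pics/top0c.png

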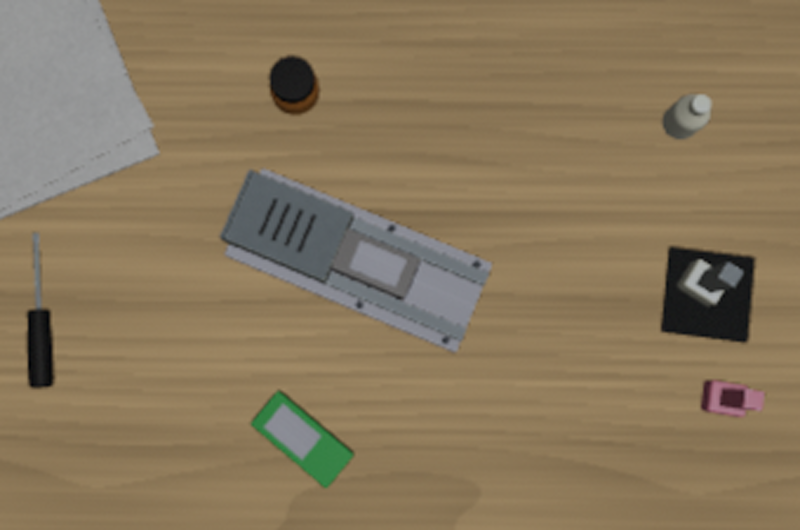

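View pics/wrist0.png

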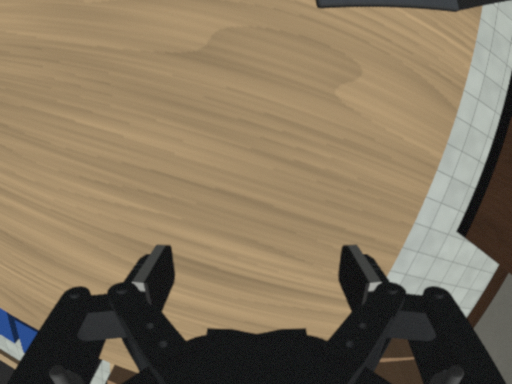

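Candidates. Tapper: the white-footed, steel-gripped block on the black mat at scene (158,142) in the full picture, and the pink look-alike at (178,112). I choose the white one. Module: the grey one in the channel at scene (260,194), and the green look-alike at (319,167). I choose the grey one. Next I measure.

```bash
cat > h.py <<'E'
import numpy as np, cv2
from scipy.spatial.transform import Rotation as Ro
from rig import status, viewer, job
def cam(n):
    c=viewer.camera_params(n); return c["intrinsics"],np.array(c["xyz"]),Ro.from_euler("xyz",c["orientation"]).as_matrix(),n
def proj(P,c):
    K,t,R,n=c; q=(np.atleast_2d(P)-t)@R
    if n=="wrist":
        th=np.arctan2(np.hypot(q[:,0],q[:,1]),q[:,2]); ph=np.arctan2(q[:,1],q[:,0])
        return np.c_[K[0,2]+K[0,0]*th*np.cos(ph),K[1,2]+K[1,1]*th*np.sin(ph)]
    return np.c_[K[0,2]+K[0,0]*q[:,0]/q[:,2],K[1,2]+K[1,1]*q[:,1]/q[:,2]]
def ray(px,z,c):
    K,t,R,n=c; px=np.atleast_2d(px).astype(float); u=(px-[K[0,2],K[1,2]])/K[0,0]
    if n=="wrist":
        r=np.hypot(*u.T); s=np.sin(r)/np.maximum(r,1e-9); d=np.c_[u*s[:,None],np.cos(r)]
    else: d=np.c_[u,np.ones(len(u))]
    d=d@R.T; return t+d*((z-t[2])/d[:,2])[:,None]
def box(x0,x1,y0,y1,z0,z1,pose):
    x,y,z,a=pose; c,s=np.cos(a),np.sin(a)
    P=np.array([[X,Y,Z] for X in(x0,x1) for Y in(y0,y1) for Z in(z0,z1)],float)
    return np.c_[x+c*P[:,0]-s*P[:,1],y+s*P[:,0]+c*P[:,1],z+P[:,2]]
ED=[(0,1),(2,3),(4,5),(6,7),(0,2),(1,3),(4,6),(5,7),(0,4),(1,5),(2,6),(3,7)]
def draw(im,P,c,col,k,off):
    q=((proj(P,c)-off+0.5)*k-0.5)
    for a,b in ED: cv2.line(im,tuple(int(round(v)) for v in q[a]),tuple(int(round(v)) for v in q[b]),col,1,cv2.LINE_AA)
def tap(p): return [box(-16,16,-19,19,0,30,p),box(-9,9,-9,9,30,105,p)]
def cradle(p): return [box(-130,130,-50,50,0,12,p),box(20,134,-37.5,37.5,12,55,p),box(-130,20,-37.5,-23.5,12,24,p),box(-130,20,23.5,37.5,12,24,p)]
E
python3 - <<'E'
from h import *
c=cam("top"); cs=cam("scene")
t=cv2.imread("pics/top0.png").astype(int); s=cv2.imread("pics/scene0.png").astype(int)
for im,cc,r in((t,c,(380,190,440,250)),(s,cs,(130,125,185,165))):
    m=np.zeros(im.shape[:2],np.uint8); x0,y0,x1,y1=r
    m[y0:y1,x0:x1]=(im[y0:y1,x0:x1].max(2)<60)
    k,_=cv2.findContours(m,cv2.RETR_EXTERNAL,cv2.CHAIN_APPROX_NONE)
    k=max(k,key=cv2.contourArea)
    w=ray(k[:,0],4,cc)[:,:2].astype(np.float32)
    print(cv2.minAreaRect(w))
# cradle plate corners top pic crop scale 800/340
k=340/800
for cr in [(490,263),(458,351),(248,170)]:
    print(ray([cr[0]*k+110,cr[1]*k*225/530/(340/800)+95],12,c))
for cr,z in [((225,258),12),((352,210),55),((326,280),55),((222,240),55),((250,172),55)]:
    print("hood",z,ray([cr[0]*k+110,cr[1]*225/530+95],z,c))
E
```

```text
((549.5025634765625, -310.455078125), (87.3143539428711, 86.93540954589844), 82.8168716430664)
((547.5313110351562, -322.54168701171875), (105.92053985595703, 82.69149780273438), 82.3439712524414)
[[578.73987022 -86.98594001  12.        ]]
[[488.38761047 -53.75639831  12.        ]]
[[674.6144056  164.59584406  12.        ]]
hood 12 [[582.14197422 186.60169449  12.        ]]
hood 55 [[626.5884954   54.84324191  55.        ]]
hood 55 [[556.28776042  80.07395195  55.        ]]
hood 55 [[595.59617294 184.41566367  55.        ]]
hood 55 [[664.5953103  157.76015562  55.        ]]
```

Run:
```python
from h import *
L=np.array([(-130,-50),(-130,50),(20,-37.5),(20,37.5),(134,37.5),(134,-37.5)])
W=np.array([(578.7,-87),(488.4,-53.8),(626.6,54.8),(556.3,80),(595.6,184.4),(664.6,157.8)])
lc,wc=L.mean(0),W.mean(0); H=(L-lc).T@(W-wc); a=np.arctan2(H[0,1]-H[1,0],H[0,0]+H[1,1])
R=np.array([[np.cos(a),-np.sin(a)],[np.sin(a),np.cos(a)]]); t=wc-R@lc
print(t,a,(W-(L@R.T+t)).round(1))
cr=(t[0],t[1],0,a); tp=(550,-309,4,1.0)
# tapper: grip top centroid
for n,off in(("top",(195+0,0)),("scene",(0,0))):
    c=cam(n); im=cv2.imread(f"pics/{n}0.png")
    for lab,x,y,w,h in(("cr",190,150,160,120) if n=="top" else ("cr",210,150,120,120),("tp",380,190,60,60) if n=="top" else ("tp",130,110,60,60)):
        k=780//w if 780//w*h<=600 else 600//h
        g=cv2.resize(im[y:y+h,x:x+w],None,fx=k,fy=k,interpolation=cv2.INTER_CUBIC)
        if lab=="cr":
            for B in cradle(cr): draw(g,B,c,(0,0,255),k,(x,y))
        else: 
            draw(g,box(-45,45,-45,45,0,4,(549,-310,0,-0.125)),c,(0,0,255),k,(x,y))
        cv2.imwrite(f"pics/{n}_{lab}.png",g)
```

```text
[582.08293987  48.59726055] 1.1930795202532394 [[-1.9  3.7]
 [ 0.7 -0. ]
 [ 2.3  1.4]
 [ 1.7 -1. ]
 [-1.  -2.6]
 [-1.8 -1.5]]
```

View pics/top_cr.png

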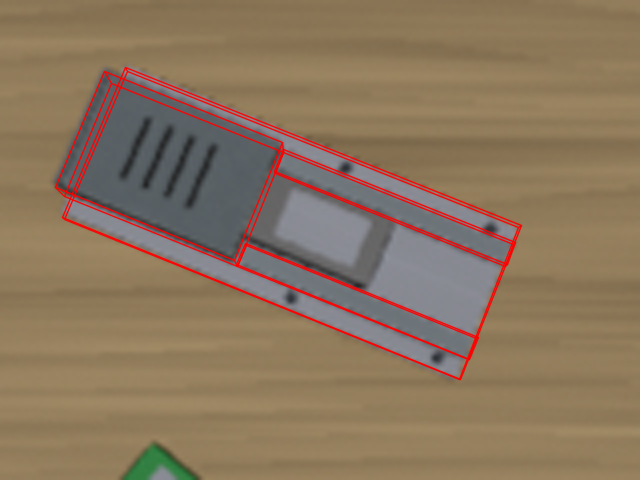

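View pics/top_tp.png

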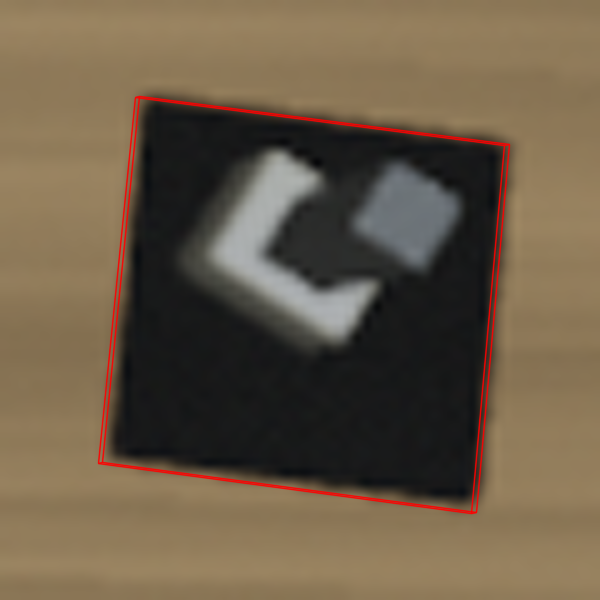

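View pics/scene_tp.png

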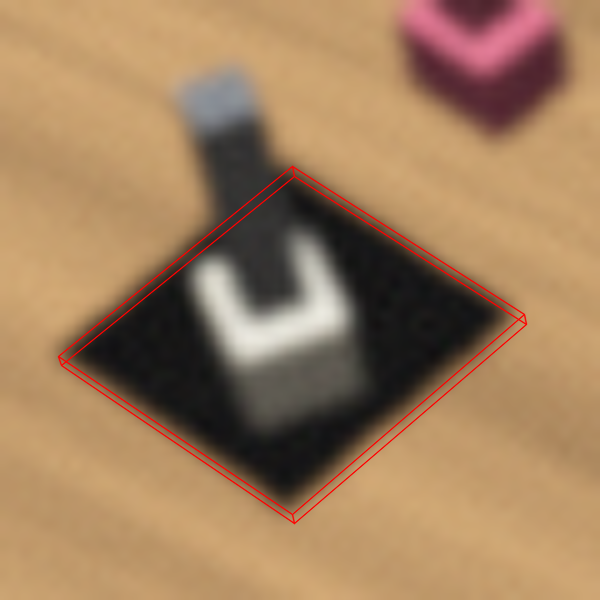

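Run:
```python
from h import *
from scipy.optimize import least_squares
c=cam("top"); s=cam("scene")
def px(p,x,y,k): return (np.array(p,float)+.5)/k-.5+[x,y]
g=px([(400,160),(463,208),(425,272),(352,225)],380,190,10)
f=px([(277,148),(212,250),(340,345),(380,285)],380,190,10)
w=ray(g,109,c); print(w[:,:2].round(1),w.mean(0)); w2=ray(f,34,c);print(w2[:,:2].round(1))
gs=px([(180,92),(243,68),(262,118),(203,135)],130,110,10)
w=ray(gs,109,s); print(w[:,:2].round(1),w.mean(0))
fs=px([(190,268),(240,365),(352,315),(305,232)],130,110,10)
w=ray(fs,34,s); print(w[:,:2].round(1),w.mean(0))
d=w2[2]-w2[1]; print(np.hypot(*d[:2]),np.arctan2(d[1],d[0])); d=w2[0]-w2[1]; print(np.hypot(*d[:2]),np.arctan2(d[1],d[0]))
```

```text
[[ 572.6 -300.7]
 [ 562.  -314.2]
 [ 547.8 -305.3]
 [ 558.1 -289.6]] [ 560.13463803 -302.44946053  109.        ]
[[ 583.3 -295.3]
 [ 559.  -279.3]
 [ 536.7 -308.7]
 [ 550.9 -318.6]]
[[ 562.2 -313. ]
 [ 547.2 -304.6]
 [ 558.6 -289.5]
 [ 571.  -298.6]] [ 559.76918443 -301.42980292  109.        ]
[[ 562.3 -327.6]
 [ 582.6 -294.7]
 [ 553.3 -280. ]
 [ 536.  -309.1]] [ 558.5645754  -302.88216926   34.        ]
36.87846861280388 -2.21914747015124
29.167460100890438 -0.5819476986822902
```

```bash
cat >> h.py <<'E'
def rel(pos,yaw,level=True):
    s=status.sense(); R0=Ro.from_euler("xyz",s["tcp_rot"]); R1=Ro.from_euler("xyz",[np.pi,0,yaw])
    d=R0.inv().apply(np.array(pos)-s["eef_pos"])/1000; r=(R0.inv()*R1).as_rotvec()
    print("at",s["eef_pos"].round(2),s["tcp_rot"].round(4),"F",s["contact_force"].round(2),"op",round(s["opening"],3),"t",round(s["clock"],2))
    print("d",d.round(4),"r",r.round(4)); return d,r
E
python3 - <<'E'
from h import *
rel((550,-305,250),-0.6)
E
```

```text
at [ 191.13 -595.05  253.31] [ 3.1416 -0.     -1.26  ] F [-0.9  -0.07 -0.29] op 0.997 t 0.85
d [-0.1664 -0.4304  0.0033] r [ 0.   -0.   -0.66]
```

Call:
send_rows(plan=[[[-0.012,-0.03,0],[0,0,-0.05],1],[[-0.027,-0.068,0],[0,0,-0.11],1],[[-0.042,-0.106,0],[0,0,-0.17],1],[[-0.057,-0.144,0],[0,0,-0.23],1],[[-0.072,-0.182,0],[0,0,-0.29],1]])

```text
clock: 1.27
eef_pos: [343.5, -469.6, 253.4]
tcp_rot: [-3.142, -0.0, -0.968]
contact_force: [1.4, 0.0, -0.3]
opening: 1.0
```

Run:
```python
from h import *
rel((550,-305,250),-0.6)
```

```text
at [ 343.47 -469.61  253.45] [-3.1416e+00 -4.0000e-04 -9.6770e-01] F [ 1.39  0.03 -0.35] op 1.0 t 1.27
d [-0.0184 -0.2635  0.0034] r [ 0.     -0.0004 -0.3677]
```

Call:
send_rows(plan=[[[-0.003,-0.036,0],[0,0,-0.05],1],[[-0.006,-0.075,0],[0,0,-0.11],1],[[-0.008,-0.113,0],[0,0,-0.17],1],[[-0.01,-0.15,0],[0,0,-0.23],1],[[-0.012,-0.18,0],[0,0,-0.27],1]])

```text
clock: 1.68
eef_pos: [486.9, -355.8, 253.6]
tcp_rot: [-3.141, -0.001, -0.694]
contact_force: [0.6, 0.6, 0.0]
opening: 0.997
```

Run:
```python
from h import *
rel((550,-305,250),-0.6)
c=cam("wrist"); im=viewer.grab_frame("wrist")[:,:,::-1].copy(); cv2.imwrite("pics/w1.png",im)
```

```text
at [ 486.85 -355.77  253.63] [-3.1412e+00 -9.0000e-04 -6.9370e-01] F [0.6  0.64 0.05] op 0.997 t 1.68
d [ 0.0161 -0.0794  0.0037] r [-0.0003 -0.0009 -0.0937]
```

View pics/w1.png

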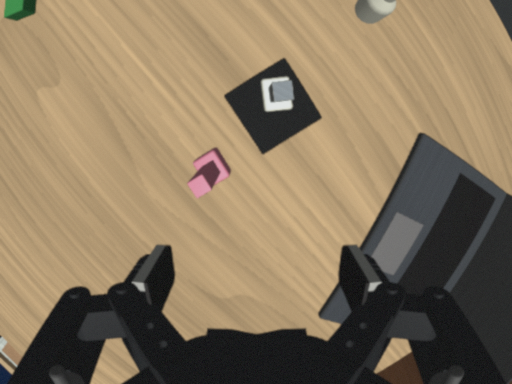

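```bash
cat > ov.py <<'E'
from h import *
E
python3 - <<'E'
from h import *
c=cam("wrist"); im=viewer.grab_frame("wrist")[:,:,::-1].copy(); cv2.imwrite("pics/w2.png",im)
print(ray([(215,170)],15,c), status.sense()["eef_pos"])
x,y,k=215,50,7
for p in [(560,-302,4,-0.6)]:
    g=cv2.resize(im[y:y+110,x:x+110],None,fx=k//1*5//7,fy=5,interpolation=cv2.INTER_CUBIC); k=5
    for B in tap(p): draw(g,B,c,(0,0,255),k,(x,y))
    draw(g,box(-45,45,-45,45,0,4,(550,-309.5,0,-0.125)),c,(0,255,0),k,(x,y))
    cv2.imwrite("pics/w2o.png",g)
E
```

```text
[[ 448.93033288 -324.10580207   15.        ]] [ 488.04768126 -354.96296834  253.50588943]
```

View pics/w2o.png

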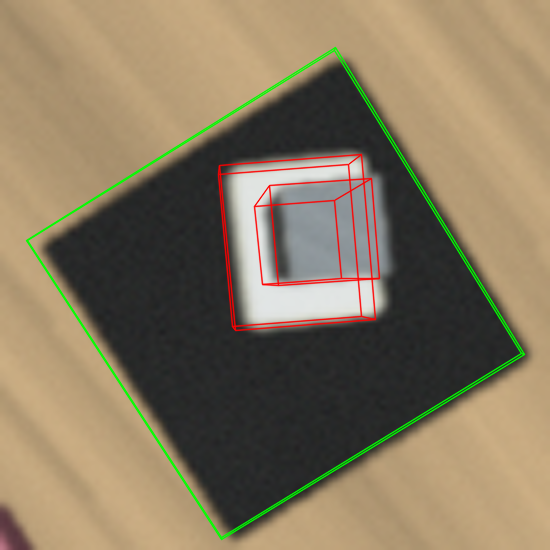

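Run:
```python
from h import *
rel((560.5,-302.5,170),-0.61)
```

```text
at [ 488.05 -354.96  253.51] [-3.1404e+00 -1.1000e-03 -6.9250e-01] F [ 0.13 -0.16  0.16] op 1.001 t 1.78
d [ 0.0222 -0.0865  0.0836] r [-0.0011 -0.0011 -0.0825]
```

Call:
send_rows(plan=[[[0.006,-0.022,0.02],[0,0,-0.02],1],[[0.012,-0.045,0.042],[0,-0.001,-0.045],1],[[0.018,-0.068,0.065],[-0.001,-0.001,-0.065],1],[[0.0222,-0.0865,0.0836],[-0.001,-0.001,-0.0825],1],[[0.0222,-0.0865,0.0836],[-0.001,-0.001,-0.0825],1]])

```text
clock: 2.2
eef_pos: [560.4, -300.2, 166.0]
tcp_rot: [-3.141, 0.005, -0.608]
contact_force: [-0.7, 1.2, 0.7]
opening: 1.003
```

Run:
```python
from h import *
rel((560.5,-302.5,95),-0.61)
c=cam("wrist"); im=viewer.grab_frame("wrist")[:,:,::-1].copy(); 
for B in tap((560.5,-302.5,4,-0.61)): draw(im,B,c,(0,0,255),1,(0,0))
cv2.imwrite("pics/w3.png",cv2.resize(im[120:340,130:380],None,fx=2.5,fy=2.5))
```

```text
at [ 560.42 -300.21  166.05] [-3.1414  0.0049 -0.6081] F [-0.72  1.21  0.68] op 1.003 t 2.2
d [0.0017 0.0018 0.071 ] r [-0.0002  0.0049  0.0019]
```

View pics/w3.png

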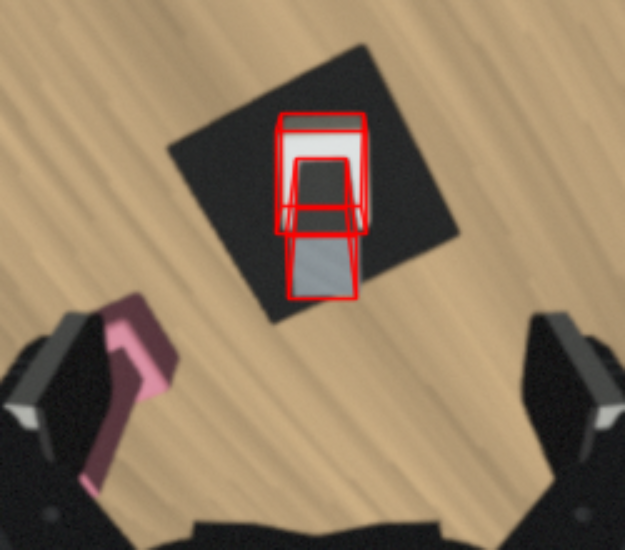

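Call:
send_rows(plan=[[[0.0005,0.0005,0.018],[0,0.002,0],1],[[0.001,0.001,0.038],[0,0.004,0.001],1],[[0.0015,0.0016,0.056],[0,0.005,0.002],1],[[0.0017,0.0018,0.071],[0,0.005,0.002],1],[[0.0017,0.0018,0.071],[0,0.005,0.002],1]], squeeze=70)

```text
clock: 2.67
eef_pos: [557.8, -304.4, 95.0]
tcp_rot: [3.14, 0.002, -0.612]
contact_force: [-0.5, -0.4, 0.1]
opening: 1.0
```

Call:
send_rows(plan=[[[0,0,0],[0,0,0],0],[[0,0,0],[0,0,0],-0.6],[[0,0,0],[0,0,0],-1],[[0,0,0],[0,0,0],-1],[[0,0,0],[0,0,0],-1]])

```text
clock: 3.08
eef_pos: [558.2, -304.7, 96.0]
tcp_rot: [3.141, 0.001, -0.613]
contact_force: [0.1, 0.7, -0.8]
opening: 0.297
```

Run:
```python
from h import *
rel((560.5,-302.5,95),-0.61)
im=viewer.grab_frame("wrist")[:,:,::-1].copy(); cv2.imwrite("pics/w4.png",im)
```

```text
at [ 558.16 -304.72   96.05] [ 3.1406e+00  7.0000e-04 -6.1260e-01] F [ 0.06  0.75 -0.75] op 0.297 t 3.08
d [ 0.0006 -0.0032  0.001 ] r [ 0.001   0.0007 -0.0026]
```

View pics/w4.png

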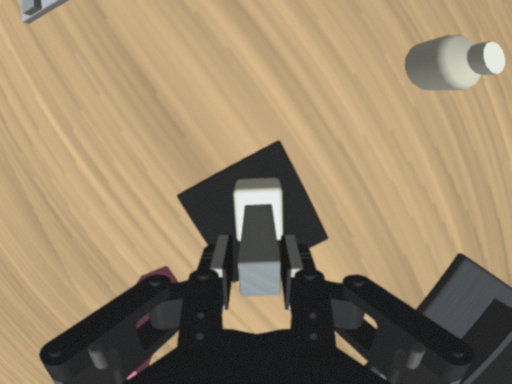

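Call:
send_rows(plan=[[[0,0,0],[0,0,0],-1],[[0,0,0],[0,0,0],-1],[[0,0,0],[0,0,0],-1],[[0,0,0],[0,0,0],-1],[[0,0,0],[0,0,0],-1]])

```text
clock: 3.55
eef_pos: [558.2, -304.6, 95.9]
tcp_rot: [3.141, 0.001, -0.612]
contact_force: [0.4, -0.3, 0.2]
opening: 0.203
```

Run:
```python
from h import *
rel((560.5,-302.5,95),-0.61)
im=viewer.grab_frame("wrist")[:,:,::-1].copy(); c=cam("wrist")
for B in tap((560.5,-302.5,4,-0.61)): draw(im,B,c,(0,0,255),1,(0,0))
cv2.imwrite("pics/w5.png",cv2.resize(im[120:340,130:380],None,fx=2.5,fy=2.5))
```

```text
at [ 558.18 -304.56   95.85] [ 3.1405e+00  9.0000e-04 -6.1240e-01] F [ 0.45 -0.25  0.21] op 0.203 t 3.55
d [ 0.0007 -0.003   0.0009] r [ 0.0011  0.0009 -0.0024]
```

View pics/w5.png

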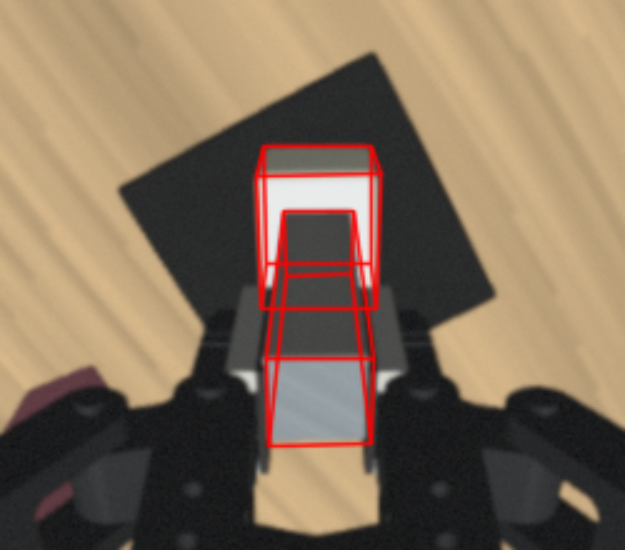

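Call:
send_rows(plan=[[[0,0,-0.008],[0,0,0],-1],[[0,0,-0.025],[0,0,0],-1],[[0,0,-0.05],[0,0,0],-1],[[0,0,-0.08],[0,0,0],-1],[[0,0,-0.105],[0,0,0],-1]])

```text
clock: 4.02
eef_pos: [558.3, -304.6, 202.8]
tcp_rot: [3.141, 0.001, -0.612]
contact_force: [1.3, -0.3, -1.5]
opening: 0.197
```

Run:
```python
from h import *
rel((500,-60,230),-1.94)
im=viewer.grab_frame("wrist")[:,:,::-1].copy(); c=cam("wrist"); cv2.imwrite("pics/w6.png",im)
```

```text
at [ 558.3  -304.56  202.81] [ 3.1405e+00  7.0000e-04 -6.1240e-01] F [ 1.28 -0.25 -1.5 ] op 0.197 t 4.02
d [-0.1883 -0.1666 -0.0272] r [ 1.3000e-03 -1.0000e-04  1.3276e+00]
```

View pics/w6.png

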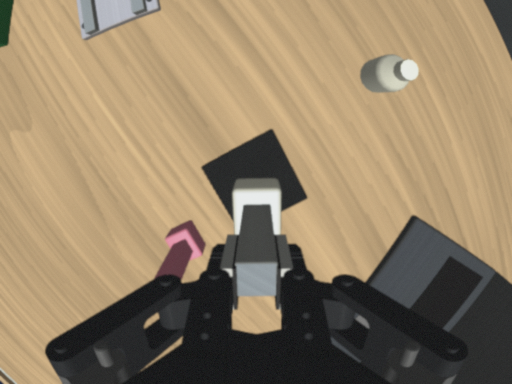

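Call:
send_rows(plan=[[[-0.01,-0.009,-0.002],[0,0,0.07],-1],[[-0.03,-0.026,-0.006],[0,0,0.18],-1],[[-0.052,-0.044,-0.012],[0,0,0.3],-1],[[-0.074,-0.064,-0.018],[0,0,0.42],-1],[[-0.096,-0.085,-0.024],[0,0,0.54],-1]])

```text
clock: 4.48
eef_pos: [530.0, -180.0, 231.9]
tcp_rot: [-3.139, -0.006, -1.159]
contact_force: [-0.5, 0.9, -0.9]
opening: 0.203
```

Run:
```python
from h import *
rel((530,-80,230),-1.94)
```

```text
at [ 530.04 -180.    231.93] [-3.1385 -0.0057 -1.159 ] F [-0.54  0.92 -0.87] op 0.203 t 4.48
d [-0.0917 -0.04    0.0015] r [-0.0051 -0.0042  0.781 ]
```

Call:
send_rows(plan=[[[-0.016,-0.007,0],[0,0,0.11],-1],[[-0.032,-0.014,0],[-0.001,-0.001,0.23],-1],[[-0.048,-0.021,0],[-0.002,-0.002,0.35],-1],[[-0.063,-0.028,0.001],[-0.003,-0.003,0.46],-1],[[-0.075,-0.033,0.001],[-0.004,-0.003,0.56],-1]])

```text
clock: 4.9
eef_pos: [530.1, -96.9, 230.9]
tcp_rot: [-3.141, -0.001, -1.724]
contact_force: [0.1, 0.2, -1.6]
opening: 0.203
```

Run:
```python
from h import *
rel((530,-80,230),-1.94)
```

```text
at [530.05 -96.88 230.86] [-3.1405e+00 -1.2000e-03 -1.7243e+00] F [ 0.07  0.2  -1.62] op 0.203 t 4.9
d [-0.0167  0.0026  0.0008] r [-0.0012 -0.0011  0.2157]
```

Call:
send_rows(plan=[[[-0.008,0.001,0],[0,0,0.1],-1],[[-0.016,0.002,0],[-0.001,-0.001,0.2],-1],[[-0.017,0.0026,0],[-0.001,-0.001,0.215],-1],[[-0.017,0.0026,0.001],[-0.001,-0.001,0.215],-1],[[-0.017,0.0026,0.001],[-0.001,-0.001,0.215],-1]])

```text
clock: 5.32
eef_pos: [530.0, -79.9, 229.8]
tcp_rot: [-3.141, -0.0, -1.936]
contact_force: [0.4, -0.8, -0.5]
opening: 0.199
```

Run:
```python
from h import *
rel((530,-80,230),-1.94)
c=cam("wrist"); im=viewer.grab_frame("wrist")[:,:,::-1].copy(); cv2.imwrite("pics/w7.png",im)
np.savez("w7.npz",t=c[1],R=c[2],K=c[0])
for B in cradle((582,48.6,0,1.2)): draw(im,B,c,(0,0,255),1,(0,0))
cv2.imwrite("pics/w7o.png",cv2.resize(im,None,fx=1.5,fy=1.5,interpolation=cv2.INTER_CUBIC))
```

```text
at [529.99 -79.94 229.83] [-3.1413e+00 -3.0000e-04 -1.9360e+00] F [ 0.36 -0.81 -0.53] op 0.199 t 5.32
d [ 0.0001 -0.     -0.0002] r [-0.0003 -0.0003  0.004 ]
```

View pics/w7o.png

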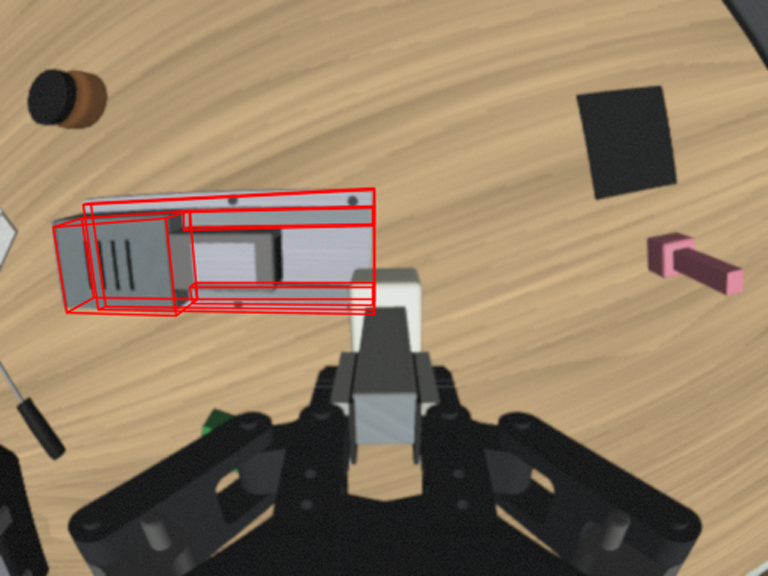

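Run:
```python
from h import *
d=np.load("w7.npz"); c=(d["K"],d["t"],d["R"],"wrist")
im=cv2.imread("pics/w7.png")
g=cv2.resize(im[115:220,25:265],None,fx=3.3,fy=3.3,interpolation=cv2.INTER_CUBIC)
cv2.imwrite("pics/w7c.png",g)
g2=g.copy()
for B in cradle((582,48.6,0,1.22)): draw(g2,B,c,(0,0,255),3.3,(25,115))
cv2.imwrite("pics/w7d.png",np.vstack([g,g2])[:600])
```

```text
(no output)
```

View pics/w7c.png

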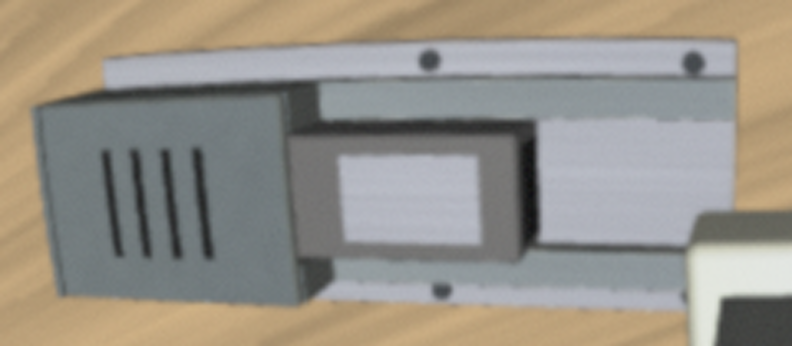

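View pics/w7d.png

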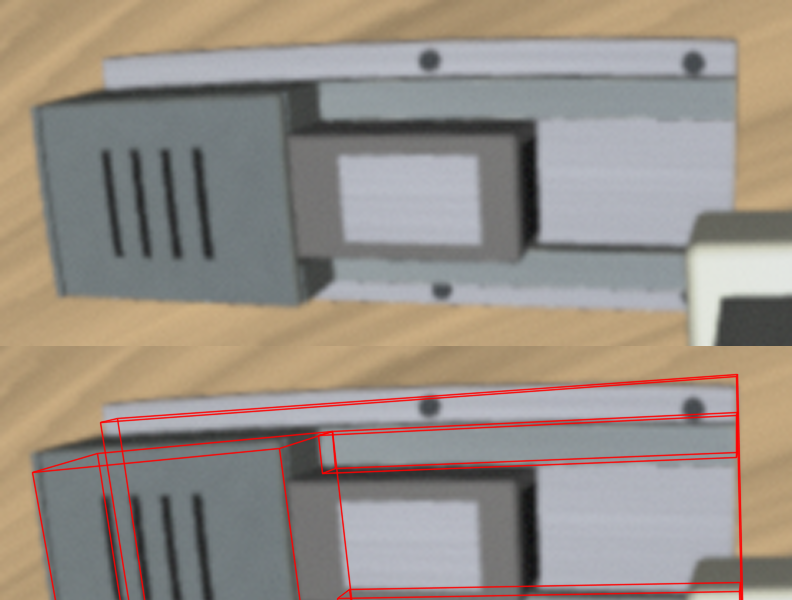

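Run:
```python
from h import *
from scipy.optimize import least_squares
d=np.load("w7.npz"); c=(d["K"],d["t"],d["R"],"wrist")
L=np.array([(-130,-50,12),(130,-50,12),(134,-37.5,55),(20,-37.5,55),(20,37.5,55),(134,37.5,55)],float)
px=(np.array([(737,40),(105,58),(37,107),(281,92),(300,305),(62,295)])+.5)/3.3-.5+[25,115]
ct=cam("top")
Lt=L[[0,2,3,4,5]]
pt=(np.array([(521,226),(108,71),(283,145),(238,263),(57,187)])+.5)/4-.5+[190,150]
def W(p,L):
    ca,sa=np.cos(p[2]),np.sin(p[2]); return np.c_[p[0]+ca*L[:,0]-sa*L[:,1],p[1]+sa*L[:,0]+ca*L[:,1],L[:,2]]
for mode in(0,1,2):
    def f(p):
        r=[]
        if mode!=1: r.append((proj(W(p,L),c)-px).ravel())
        if mode!=0: r.append((proj(W(p,Lt),ct)-pt).ravel())
        return np.concatenate(r)
    s=least_squares(f,[582,48,1.2]); print(mode,s.x.round(3),s.fun.round(1))
p=s.x if 0 else least_squares(lambda p:(proj(W(p,L),c)-px).ravel(),[582,48,1.2]).x
m=ray((np.array([(519,135),(521,262)])+.5)/3.3-.5+[25,115],46,c)
R=np.array([[np.cos(p[2]),-np.sin(p[2])],[np.sin(p[2]),np.cos(p[2])]])
print("tail local",((m[:,:2]-p[:2])@R).round(1))
```

```text
0 [584.183  48.019   1.179] [ 1.2 -0.5 -1.  -0.2 -1.5 -0.5  0.2  0.1  0.7  1.  -0.9  0.4]
1 [581.134  47.295   1.19 ] [ 0.4  0.3 -0.4  0.2  0.5 -0.4 -0.5 -0.4 -0.   0.3]
2 [583.632  47.813   1.181] [ 1.5 -0.3 -0.8  0.3 -1.2 -0.   0.5  0.5  1.1  1.4 -0.5  0.9  0.2 -0.2
 -0.2 -1.3  0.4 -1.4 -0.8 -1.6 -0.2 -1.3]
tail local [[-60.  -21.1]
 [-59.   21.5]]
```

Run:
```python
from h import *
rel((541,-48,140),-1.9616)
```

```text
at [530.   -80.08 229.83] [-3.1413e+00 -3.0000e-04 -1.9368e+00] F [-0.31  0.55 -1.73] op 0.202 t 5.37
d [-0.0339  0.0012  0.0898] r [-0.0003 -0.0002  0.0248]
```

Call:
send_rows(plan=[[[-0.01,0,0.02],[0,0,0.01],-1],[[-0.02,0.001,0.05],[0,0,0.018],-1],[[-0.03,0.0012,0.075],[0,0,0.0248],-1],[[-0.0339,0.0012,0.09],[0,0,0.0248],-1],[[-0.0339,0.0012,0.09],[0,0,0.0248],-1]])

```text
clock: 5.78
eef_pos: [539.1, -47.7, 136.7]
tcp_rot: [3.137, -0.002, -1.96]
contact_force: [-0.5, 0.1, -2.3]
opening: 0.198
```

Run:
```python
from h import *
d,_=rel((541,-48,105.5),-1.9616)
s=status.sense(); c=cam("wrist"); im=viewer.grab_frame("wrist")[:,:,::-1].copy(); cv2.imwrite("pics/w8.png",im)
R=Ro.from_euler("xyz",s["tcp_rot"]); t=s["eef_pos"]+R.apply([0,-3,0]); 
g=cv2.resize(im[110:310,20:340],None,fx=2.5,fy=2.5,interpolation=cv2.INTER_CUBIC)
for B in tap((t[0],t[1],s["eef_pos"][2]-92,s["tcp_rot"][2])): draw(g,B,c,(0,255,0),2.5,(20,110))
for B in cradle((583.8,48,0,1.18)): draw(g,B,c,(0,0,255),2.5,(20,110))
cv2.imwrite("pics/w8o.png",g)
```

```text
at [539.14 -47.74 136.68] [ 3.1367e+00 -1.8000e-03 -1.9597e+00] F [-0.51  0.11 -2.27] op 0.198 t 5.78
d [-0.0005 -0.002   0.0312] r [ 0.0049 -0.0018  0.0019]
```

View pics/w8o.png

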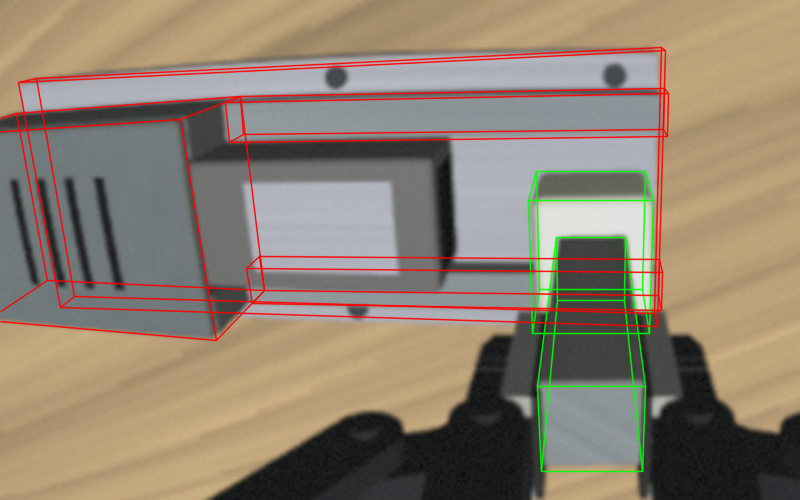

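Call:
send_rows(plan=[[[0,-0.001,0.005],[0.003,-0.001,0],-1],[[-0.0005,-0.002,0.012],[0.005,-0.002,0.001],-1],[[-0.0005,-0.002,0.02],[0.005,-0.002,0.002],-1],[[-0.0005,-0.002,0.027],[0.005,-0.002,0.002],-1],[[-0.0005,-0.002,0.031],[0.005,-0.002,0.002],-1]])

```text
clock: 6.25
eef_pos: [541.6, -48.7, 106.7]
tcp_rot: [-3.14, 0.0, -1.962]
contact_force: [-0.8, 0.2, -1.6]
opening: 0.198
```

Run:
```python
from h import *
d,_=rel((541,-48,105.5),-1.9616)
s=status.sense(); c=cam("wrist"); im=viewer.grab_frame("wrist")[:,:,::-1].copy(); cv2.imwrite("pics/w9.png",im)
R=Ro.from_euler("xyz",s["tcp_rot"]); t=s["eef_pos"]+R.apply([0,-3,0]); 
g=cv2.resize(im[110:310,20:340],None,fx=2.5,fy=2.5,interpolation=cv2.INTER_CUBIC)
for B in tap((t[0],t[1],s["eef_pos"][2]-92,s["tcp_rot"][2]))[:1]: draw(g,B,c,(0,255,0),2.5,(20,110))
for B in cradle((583.8,48,0,1.18))[2:]: draw(g,B,c,(0,0,255),2.5,(20,110))
cv2.imwrite("pics/w9o.png",g)
```

```text
at [541.63 -48.68 106.72] [-3.1400e+00  5.0000e-04 -1.9621e+00] F [-0.78  0.23 -1.56] op 0.198 t 6.25
d [-0.0004  0.0008  0.0012] r [-0.0016  0.0005 -0.0005]
```

View pics/w9o.png

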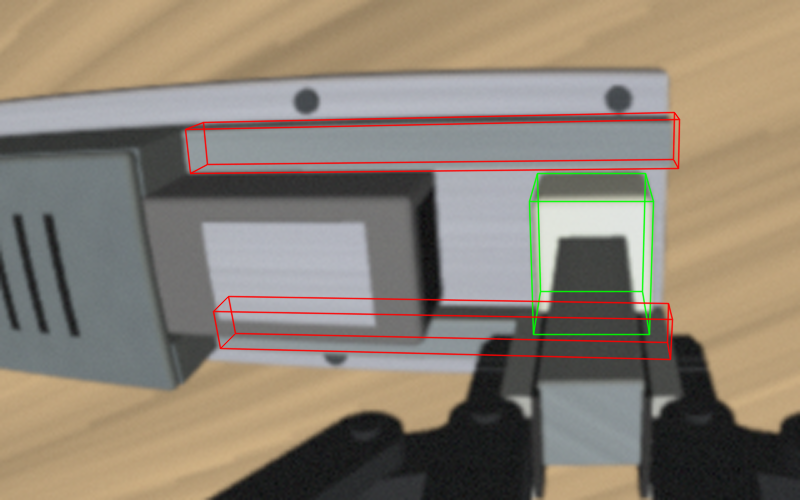

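Call:
send_rows(plan=[[[-0.003,0.0005,0.0005],[-0.001,0,0],-1],[[-0.009,0.0008,0.0005],[-0.0016,0.0005,0],-1],[[-0.016,0.0008,0.0005],[-0.0016,0.0005,0],-1],[[-0.021,0.0008,0.0005],[-0.0016,0.0005,0],-1],[[-0.0235,0.0008,0.0005],[-0.0016,0.0005,0],-1]])

```text
clock: 6.72
eef_pos: [550.2, -25.6, 106.0]
tcp_rot: [3.141, 0.0, -1.961]
contact_force: [-0.6, -0.6, -1.8]
opening: 0.2
```

```bash
cat > look.py <<'E'
import sys
from h import *
n=sys.argv[1]
s=status.sense(); c=cam("wrist"); im=viewer.grab_frame("wrist")[:,:,::-1].copy()
R=Ro.from_euler("xyz",s["tcp_rot"]); t=s["eef_pos"]+R.apply([0,-3,0]); u=np.array([np.cos(1.18),np.sin(1.18)]);d=t[:2]-[583.8,48]
F=[s["contact_force"]]; F.append(status.sense()["contact_force"])
print("local x,y",d@u,d@[-u[1],u[0]],"z",s["eef_pos"][2]-92,s["tcp_rot"],"F",F,"Fpush",[-f[:2]@u for f in F],"t",s["clock"])
g=cv2.resize(im[110:310,20:340],None,fx=2.5,fy=2.5,interpolation=cv2.INTER_CUBIC)
cv2.imwrite(f"pics/{n}.png",g)
E
python3 look.py w10
```

```text
local x,y -80.8077561689643 0.04612077782795112 z 14.038016250539428 [ 3.14148358e+00  1.22488615e-04 -1.96128339e+00] F [array([-0.56921844, -0.6179104 , -1.84537315]), array([ 0.60877091,  1.14329997, -1.21877356])] Fpush [np.float64(0.7881531034677127), np.float64(-1.2889979765664235)] t 6.7167
```

View pics/w10.png

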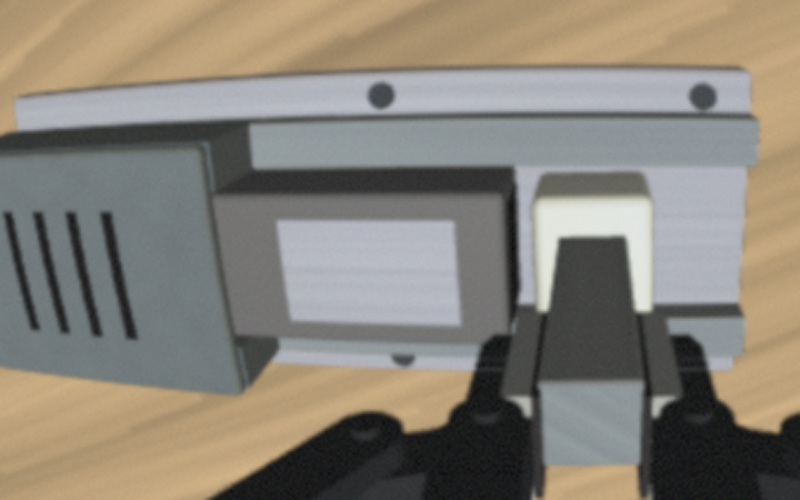

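Call:
send_rows(plan=[[[-0.0025,0,0.0003],[0,0,0],-1],[[-0.005,0,0.0003],[0,0,0],-1],[[-0.0075,0,0.0003],[0,0,0],-1],[[-0.01,0,0.0003],[0,0,0],-1],[[-0.012,0,0.0003],[0,0,0],-1]])

```text
clock: 7.18
eef_pos: [554.8, -14.5, 105.7]
tcp_rot: [3.141, -0.0, -1.961]
contact_force: [-0.5, -2.7, -0.1]
opening: 0.201
```

```bash
python3 look.py w11
```

```text
local x,y -68.81864904833525 0.05087755549421562 z 13.747543049103385 [ 3.14142932e+00 -3.07764260e-04 -1.96107157e+00] F [array([-0.48709891, -2.66632596, -0.0565834 ]), array([-0.65280638, -0.68268017, -1.04176888])] Fpush [np.float64(2.6508490765873463), np.float64(0.879880346873895)] t 7.1833
```

View pics/w11.png

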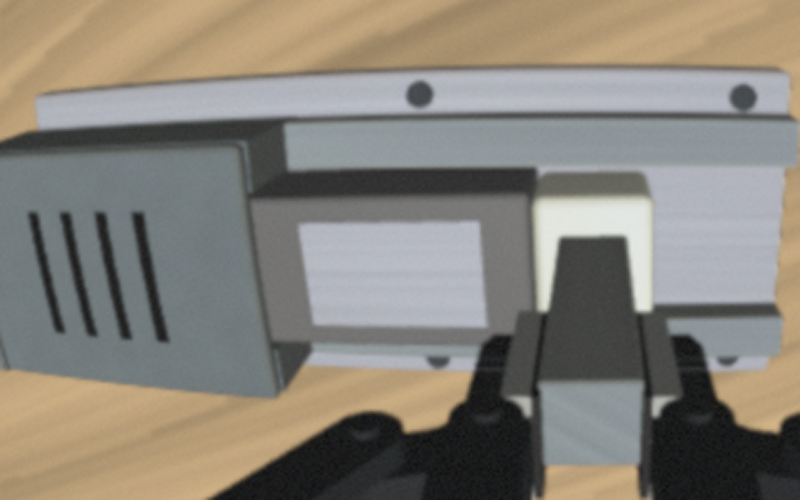

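Call:
send_rows(plan=[[[-0.0012,0,0],[0,0,0],-1],[[-0.0024,0,0],[0,0,0],-1],[[-0.0036,0,0],[0,0,0],-1],[[-0.0048,0,0],[0,0,0],-1],[[-0.0055,0,0],[0,0,0],-1]])

```text
clock: 7.65
eef_pos: [557.0, -9.0, 105.7]
tcp_rot: [3.141, -0.0, -1.961]
contact_force: [-1.0, -2.8, -0.7]
opening: 0.203
```

```bash
python3 look.py w12
cat > fs.py <<'E'
from h import *
u=np.array([np.cos(1.18),np.sin(1.18)])
s=status.sense(); R=Ro.from_euler("xyz",s["tcp_rot"]); t=s["eef_pos"]+R.apply([0,-3,0]);d=t[:2]-[583.8,48]
F=[]
for i in range(3):
    f=status.sense()["contact_force"]; F.append(-f[:2]@u); 
    if i<2: viewer.grab_frame("wrist")
print("nose",round(d@u+116,2),"y",round(d@[-u[1],u[0]],2),"z",round(s["eef_pos"][2]-92,2),"Fpush",np.round(F,2),"mean",round(np.mean(F),2),"t",s["clock"], "eff",status.sense()["joint_efforts"].round(2))
E
```

```text
local x,y -62.89943392893613 0.07691689474820824 z 13.68521368970569 [ 3.14137635e+00 -2.07167640e-05 -1.96109497e+00] F [array([-1.00693704, -2.78077235, -0.65989044]), array([-0.86260437, -1.57565411, -0.51968775])] Fpush [np.float64(2.954686146333988), np.float64(1.7854466837892402)] t 7.65
```

Call:
send_rows(plan=[[[-0.0002,0,0],[0,0,0],-1],[[-0.0004,0,0],[0,0,0],-1],[[-0.0006,0,0],[0,0,0],-1],[[-0.0008,0,0],[0,0,0],-1],[[-0.0009,0,0],[0,0,0],-1]])

```text
clock: 8.12
eef_pos: [557.3, -8.1, 105.7]
tcp_rot: [3.141, 0.0, -1.961]
contact_force: [-0.0, -2.1, -0.8]
opening: 0.201
```

```bash
python3 fs.py
```

```text
nose 54.06 y 0.09 z 13.69 Fpush [1.98 2.06 2.07] mean 2.04 t 8.1167 eff [ 1.230e+00 -5.798e+01 -2.608e+01  5.600e-01 -2.100e-01 -3.000e-02]
```

Call:
send_rows(plan=[[[-0.0002,0,0],[0,0,0],-1],[[-0.0004,0,0],[0,0,0],-1],[[-0.0006,0,0],[0,0,0],-1],[[-0.0008,0,0],[0,0,0],-1],[[-0.0009,0,0],[0,0,0],-1]])

```text
clock: 8.63
eef_pos: [557.8, -7.2, 105.7]
tcp_rot: [3.141, 0.0, -1.961]
contact_force: [-1.7, -2.1, -0.5]
opening: 0.201
```

```bash
python3 fs.py
```

```text
nose 55.02 y 0.05 z 13.72 Fpush [2.63 2.81 2.05] mean 2.5 t 8.6333 eff [ 1.190e+00 -5.802e+01 -2.608e+01  5.500e-01 -2.000e-01 -3.000e-02]
```

```bash
cat > q.py <<'E'
from h import *
u=np.array([np.cos(1.18),np.sin(1.18)])
s=status.sense(); R=Ro.from_euler("xyz",s["tcp_rot"]); t=s["eef_pos"]+R.apply([0,-3,0]);d=t[:2]-[583.8,48]
print("nose",round(d@u+116,2),"y",round(d@[-u[1],u[0]],2),"z",round(s["eef_pos"][2]-92,2),"Fpush",round(-s["contact_force"][:2]@u,2),"eff0",round(s["joint_efforts"][0],3),"t",s["clock"])
E
python3 q.py
```

```text
nose 55.02 y 0.05 z 13.71 Fpush 2.05 eff0 1.192 t 8.7333
```

Call:
send_rows(plan=[[[-0.0002,0,0],[0,0,0],-1],[[-0.0004,0,0],[0,0,0],-1],[[-0.0006,0,0],[0,0,0],-1],[[-0.0008,0,0],[0,0,0],-1],[[-0.0009,0,0],[0,0,0],-1]])

```text
clock: 9.15
eef_pos: [558.1, -6.3, 105.7]
tcp_rot: [3.141, 0.0, -1.961]
contact_force: [-1.6, -2.5, -1.0]
opening: 0.201
```

```bash
python3 q.py
```

```text
nose 55.97 y 0.04 z 13.71 Fpush 2.9 eff0 1.29 t 9.15
```

Call:
send_rows(plan=[[[-0.0002,0,0],[0,0,0],-1],[[-0.0004,0,0],[0,0,0],-1],[[-0.0006,0,0],[0,0,0],-1],[[-0.0008,0,0],[0,0,0],-1],[[-0.001,0,0],[0,0,0],-1]])

```text
clock: 9.57
eef_pos: [558.5, -5.4, 105.7]
tcp_rot: [3.141, 0.0, -1.961]
contact_force: [-0.3, -1.9, -0.7]
opening: 0.199
```

```bash
python3 q.py
```

```text
nose 56.96 y 0.05 z 13.72 Fpush 1.91 eff0 1.27 t 9.5667
```

Call:
send_rows(plan=[[[-0.0002,0,0],[0,0,0],-1],[[-0.0004,0,0],[0,0,0],-1],[[-0.0006,0,0],[0,0,0],-1],[[-0.0008,0,0],[0,0,0],-1],[[-0.001,0,0],[0,0,0],-1]])

```text
clock: 9.98
eef_pos: [558.9, -4.5, 105.7]
tcp_rot: [3.141, 0.0, -1.961]
contact_force: [0.0, -1.5, -0.3]
opening: 0.2
```

```bash
python3 q.py
```

```text
nose 57.99 y 0.07 z 13.69 Fpush 1.36 eff0 1.274 t 9.9833
```

Call:
send_rows(plan=[[[-0.0002,0,0],[0,0,0],-1],[[-0.0004,0,0],[0,0,0],-1],[[-0.0006,0,0],[0,0,0],-1],[[-0.0008,0,0],[0,0,0],-1],[[-0.001,0,0],[0,0,0],-1]])

```text
clock: 10.4
eef_pos: [559.3, -3.5, 105.7]
tcp_rot: [3.141, 0.0, -1.961]
contact_force: [-0.2, -2.3, -0.2]
opening: 0.203
```

```bash
python3 q.py
```

```text
nose 59.03 y 0.07 z 13.71 Fpush 2.23 eff0 1.279 t 10.4
```

Call:
send_rows(plan=[[[-0.0002,0,0],[0,0,0],-1],[[-0.0004,0,0],[0,0,0],-1],[[-0.0007,0,0],[0,0,0],-1],[[-0.0009,0,0],[0,0,0],-1],[[-0.0011,0,0],[0,0,0],-1]])

```text
clock: 10.82
eef_pos: [559.7, -2.5, 105.7]
tcp_rot: [3.141, 0.0, -1.961]
contact_force: [-0.5, -2.4, -1.1]
opening: 0.201
```

```bash
python3 q.py
```

```text
nose 60.16 y 0.06 z 13.72 Fpush 2.38 eff0 1.287 t 10.8167
```

Call:
send_rows(plan=[[[-0.0002,0,0],[0,0,0],-1],[[-0.0004,0,0],[0,0,0],-1],[[-0.0007,0,0],[0,0,0],-1],[[-0.0009,0,0],[0,0,0],-1],[[-0.0011,0,0],[0,0,0],-1]])

```text
clock: 11.23
eef_pos: [560.1, -1.4, 105.7]
tcp_rot: [3.141, 0.0, -1.961]
contact_force: [-0.4, -1.6, -0.7]
opening: 0.2
```

```bash
python3 q.py
```

```text
nose 61.28 y 0.06 z 13.71 Fpush 1.65 eff0 1.292 t 11.2333
```

Call:
send_rows(plan=[[[-0.0002,0,0],[0,0,0],-1],[[-0.0004,0,0],[0,0,0],-1],[[-0.0007,0,0],[0,0,0],-1],[[-0.0009,0,0],[0,0,0],-1],[[-0.0011,0,0],[0,0,0],-1]])

```text
clock: 11.65
eef_pos: [560.5, -0.4, 105.7]
tcp_rot: [3.141, 0.0, -1.961]
contact_force: [-0.5, -1.8, -0.7]
opening: 0.198
```

```bash
python3 q.py
```

```text
nose 62.39 y 0.09 z 13.7 Fpush 1.85 eff0 1.297 t 11.65
```

Call:
send_rows(plan=[[[-0.0002,0,0],[0,0,0],-1],[[-0.0004,0,0],[0,0,0],-1],[[-0.0007,0,0],[0,0,0],-1],[[-0.0009,0,0],[0,0,0],-1],[[-0.0011,0,0],[0,0,0],-1]])

```text
clock: 12.07
eef_pos: [561.0, 0.6, 105.7]
tcp_rot: [3.141, 0.0, -1.961]
contact_force: [-0.7, -1.9, -1.2]
opening: 0.2
```

```bash
python3 q.py
```

```text
nose 63.5 y 0.06 z 13.7 Fpush 2.07 eff0 1.299 t 12.0667
```

Call:
send_rows(plan=[[[-0.0002,0,0],[0,0,0],-1],[[-0.0004,0,0],[0,0,0],-1],[[-0.0007,0,0],[0,0,0],-1],[[-0.0009,0,0],[0,0,0],-1],[[-0.0011,0,0],[0,0,0],-1]])

```text
clock: 12.48
eef_pos: [561.4, 1.7, 105.7]
tcp_rot: [3.141, 0.0, -1.961]
contact_force: [-1.1, -2.9, -0.1]
opening: 0.195
```

```bash
python3 q.py
```

```text
nose 64.63 y 0.07 z 13.69 Fpush 3.12 eff0 1.306 t 12.4833
```

Call:
send_rows(plan=[[[-0.0002,0,0],[0,0,0],-1],[[-0.0004,0,0],[0,0,0],-1],[[-0.0007,0,0],[0,0,0],-1],[[-0.0009,0,0],[0,0,0],-1],[[-0.0011,0,0],[0,0,0],-1]])

```text
clock: 12.9
eef_pos: [561.9, 2.7, 105.7]
tcp_rot: [3.141, 0.0, -1.961]
contact_force: [-0.8, -3.0, -0.7]
opening: 0.2
```

```bash
python3 q.py
```

```text
nose 65.76 y 0.04 z 13.73 Fpush 3.1 eff0 1.31 t 12.9
```

Call:
send_rows(plan=[[[-0.0002,0,0],[0,0,0],-1],[[-0.0004,0,0],[0,0,0],-1],[[-0.0007,0,0],[0,0,0],-1],[[-0.0009,0,0],[0,0,0],-1],[[-0.0011,0,0],[0,0,0],-1]])

```text
clock: 13.32
eef_pos: [562.3, 3.8, 105.7]
tcp_rot: [3.141, 0.0, -1.961]
contact_force: [-0.1, -3.0, -0.9]
opening: 0.196
```

```bash
python3 q.py
```

```text
nose 66.9 y 0.08 z 13.71 Fpush 2.78 eff0 1.315 t 13.3167
```

Call:
send_rows(plan=[[[-0.0002,0,0],[0,0,0],-1],[[-0.0004,0,0],[0,0,0],-1],[[-0.0007,0,0],[0,0,0],-1],[[-0.0009,0,0],[0,0,0],-1],[[-0.0011,0,0],[0,0,0],-1]])

```text
clock: 13.73
eef_pos: [562.7, 4.8, 105.7]
tcp_rot: [3.141, 0.0, -1.961]
contact_force: [-1.2, -2.2, 0.2]
opening: 0.202
```

```bash
python3 q.py
```

```text
nose 68.04 y 0.05 z 13.72 Fpush 2.48 eff0 1.318 t 13.7333
```

Call:
send_rows(plan=[[[-0.0002,0,0],[0,0,0],-1],[[-0.0004,0,0],[0,0,0],-1],[[-0.0007,0,0],[0,0,0],-1],[[-0.0009,0,0],[0,0,0],-1],[[-0.0011,0,0],[0,0,0],-1]])

```text
clock: 14.15
eef_pos: [563.1, 5.8, 105.7]
tcp_rot: [3.141, 0.0, -1.961]
contact_force: [-0.4, -2.8, 0.4]
opening: 0.199
```

```bash
python3 q.py
```

```text
nose 69.15 y 0.07 z 13.71 Fpush 2.71 eff0 1.324 t 14.15
```

Call:
send_rows(plan=[[[-0.0002,0,0],[0,0,0],-1],[[-0.0004,0,0],[0,0,0],-1],[[-0.0007,0,0],[0,0,0],-1],[[-0.0009,0,0],[0,0,0],-1],[[-0.0011,0,0],[0,0,0],-1]])

```text
clock: 14.57
eef_pos: [563.4, 6.6, 105.7]
tcp_rot: [3.141, -0.0, -1.961]
contact_force: [-0.8, -4.8, 1.8]
opening: 0.204
```

```bash
python3 q.py
```

```text
nose 70.0 y 0.1 z 13.72 Fpush 4.71 eff0 2.722 t 14.5667
```

Call:
send_rows(plan=[[[-0.0001,0,0],[0,0,0],-1],[[-0.0002,0,0],[0,0,0],-1],[[-0.0003,0,0],[0,0,0],-1],[[-0.0003,0,0],[0,0,0],-1],[[-0.0003,0,0],[0,0,0],-1]])

```text
clock: 14.98
eef_pos: [563.4, 6.8, 105.7]
tcp_rot: [3.141, -0.001, -1.961]
contact_force: [-0.6, -4.5, 0.8]
opening: 0.204
```

```bash
python3 fs.py
```

```text
nose 70.12 y 0.15 z 13.74 Fpush [4.41 4.63 4.95] mean 4.66 t 14.9833 eff [  2.78 -58.12 -26.58   1.29  -0.6   -0.06]
```

Call:
send_rows(plan=[[[-0.0002,0,0],[0,0,0],-1],[[-0.0004,0,0],[0,0,0],-1],[[-0.0006,0,0],[0,0,0],-1],[[-0.0006,0,0],[0,0,0],-1],[[-0.0006,0,0],[0,0,0],-1]])

```text
clock: 15.5
eef_pos: [563.5, 7.0, 105.8]
tcp_rot: [3.141, -0.001, -1.961]
contact_force: [-1.5, -5.3, 1.3]
opening: 0.2
```

```bash
python3 fs.py; python3 look.py w13
```

```text
nose 70.35 y 0.18 z 13.75 Fpush [5.46 6.11 5.59] mean 5.72 t 15.5 eff [  3.31 -57.93 -26.72   1.53  -0.75  -0.08]
local x,y -45.63891120026678 0.18561317383886988 z 13.756108251664912 [ 3.14103423e+00 -1.26130944e-03 -1.96066362e+00] F [array([-1.87406152, -5.26909363,  1.00881887]), array([-3.07846682, -5.70147571,  0.18586313])] Fpush [np.float64(5.5857122034700835), np.float64(6.444283156627992)] t 15.6
```

View pics/w13.png

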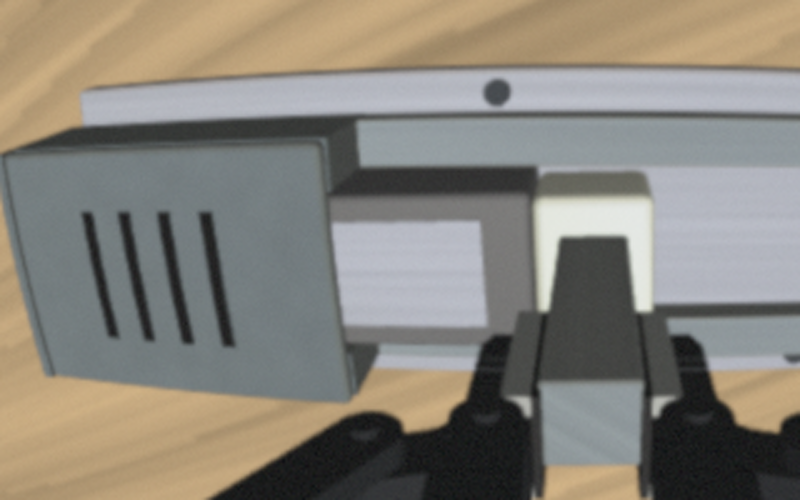

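Call:
send_rows(plan=[[[0.0005,0,0],[0,0,0],-1],[[0.0015,0,0],[0,0,0],-1],[[0.005,0,0],[0,0,0],-1],[[0.01,0,0],[0,0,0],-1],[[0.016,0,0],[0,0,0],-1]])

```text
clock: 16.07
eef_pos: [557.3, -7.9, 105.7]
tcp_rot: [3.141, -0.001, -1.96]
contact_force: [-0.3, 0.1, -1.7]
opening: 0.198
```

```bash
python3 look.py w14; python3 look.py w14
```

```text
local x,y -61.73875343853528 0.22709057655634637 z 13.741689878504488 [ 3.14106649e+00 -9.31556131e-04 -1.96032879e+00] F [array([-0.32363518,  0.13432311, -1.65272018]), array([-0.74096435, -0.89687699, -2.18955812])] Fpush [np.float64(-0.0009152781097554313), np.float64(1.1115095717777193)] t 16.0667
local x,y -62.913869795510024 0.4265135845812086 z 13.644469367778271 [ 3.14054779e+00 -1.66502914e-03 -1.96059669e+00] F [array([-0.74096435, -0.89687699, -2.18955812]), array([ 0.34891595,  0.06035139, -1.79999445])] Fpush [np.float64(1.1115095717777193), np.float64(-0.18871200068966096)] t 16.1167
```

View pics/w14.png

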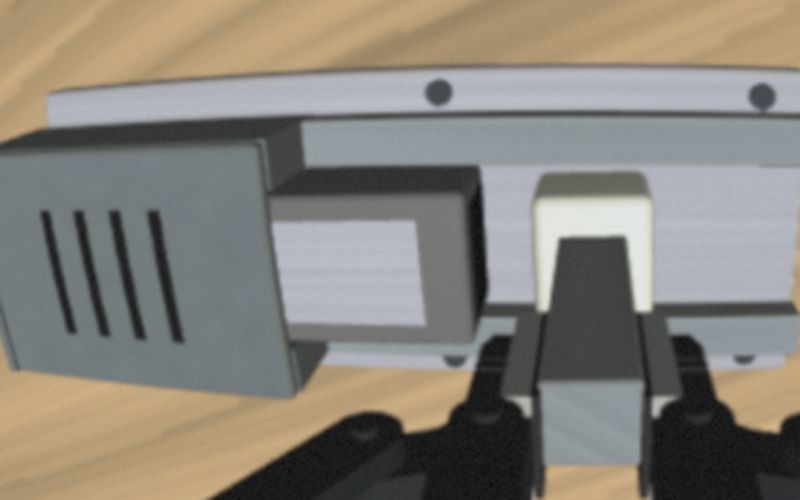

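Call:
send_rows(plan=[[[0,0,-0.008],[0,0,0],-1],[[0,0,-0.025],[0,0,0],-1],[[0,0,-0.05],[0,0,0],-1],[[0,0,-0.08],[0,0,0],-1],[[0,0,-0.11],[0,0,0],-1]])

```text
clock: 16.58
eef_pos: [556.6, -8.4, 217.1]
tcp_rot: [3.14, -0.002, -1.961]
contact_force: [1.2, 0.8, -0.9]
opening: 0.199
```

Run:
```python
from h import *
c=cam("top")
print(ray([(690*.425+110,118*.4245+95)],40,c))
rel((545,-270,215),-1.96)
```

```text
[[ 725.43921132 -288.40254683   40.        ]]
at [556.61  -8.37 217.14] [ 3.1399e+00 -1.6000e-03 -1.9615e+00] F [ 1.15  0.81 -0.87] op 0.199 t 16.58
d [ 0.2463 -0.0889  0.0024] r [ 0.0017 -0.0016 -0.0015]
```

Call:
send_rows(plan=[[[0.02,-0.007,0],[0,0,0],-1],[[0.055,-0.02,0],[0.001,-0.001,0],-1],[[0.09,-0.033,0.001],[0.0017,-0.0016,0],-1],[[0.125,-0.045,0.001],[0.0017,-0.0016,0],-1],[[0.16,-0.058,0.001],[0.0017,-0.0016,0],-1]])

```text
clock: 17.0
eef_pos: [549.0, -179.8, 217.2]
tcp_rot: [-3.141, 0.0, -1.961]
contact_force: [0.4, -0.2, -1.3]
opening: 0.2
```

Run:
```python
from h import *
c=cam("wrist"); im=viewer.grab_frame("wrist")[:,:,::-1].copy(); cv2.imwrite("pics/w15.png",im)
for p in [(550,-309.5)]: draw(im,box(-45,45,-45,45,0,4,(*p,0,-.125)),c,(0,0,255),1,(0,0))
cv2.imwrite("pics/w15o.png",cv2.resize(im,None,fx=1.5,fy=1.5))
rel((545,-270,215),-1.96)
```

```text
at [ 549.11 -185.91  217.35] [-3.1387e+00 -3.1000e-03 -1.9624e+00] F [ 0.59 -5.57 -1.42] op 0.198 t 17.05
d [ 0.0793 -0.0283  0.0027] r [-0.0029 -0.0031 -0.0024]
```

View pics/w15o.png

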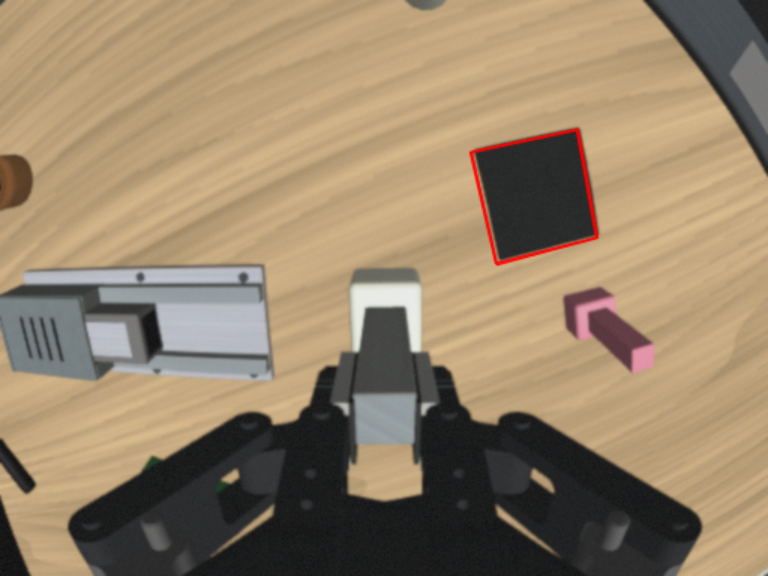

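Run:
```python
from h import *
rel((547.7,-308.9,150),-1.96)
```

```text
at [ 549.11 -185.91  217.35] [-3.1387e+00 -3.1000e-03 -1.9624e+00] F [ 0.59 -5.57 -1.42] op 0.198 t 17.05
d [ 0.114  -0.0454  0.0678] r [-0.0029 -0.0031 -0.0024]
```

Call:
send_rows(plan=[[[0.03,-0.012,0.005],[0,-0.001,0],-1],[[0.06,-0.024,0.02],[-0.002,-0.002,-0.001],-1],[[0.09,-0.036,0.045],[-0.003,-0.003,-0.002],-1],[[0.112,-0.0445,0.065],[-0.003,-0.003,-0.002],-1],[[0.114,-0.0454,0.068],[-0.003,-0.003,-0.002],-1]])

```text
clock: 17.47
eef_pos: [545.9, -311.9, 146.9]
tcp_rot: [3.138, -0.001, -1.963]
contact_force: [-1.5, 0.7, -1.8]
opening: 0.201
```

Call:
send_rows(plan=[[[0,0,0],[0,0,0],-1],[[0,0,0],[0,0,0],-1],[[0,0,0],[0,0,0],-1],[[0,0,0],[0,0,0],-1],[[0,0,0],[0,0,0],-1]])

```text
clock: 17.88
eef_pos: [546.6, -311.1, 148.1]
tcp_rot: [3.14, -0.001, -1.962]
contact_force: [1.6, 0.6, -1.7]
opening: 0.197
```

Run:
```python
from h import *
rel((547.7,-308.9,99),-1.96)
c=cam("wrist"); s=status.sense();im=viewer.grab_frame("wrist")[:,:,::-1].copy()
for p in [(550.5,-310)]: draw(im,box(-45,45,-45,45,0,4,(*p,0,-.125)),c,(0,0,255),1,(0,0))
R=Ro.from_euler("xyz",s["tcp_rot"]); t=s["eef_pos"]+R.apply([0,-3,0])
for B in tap((t[0],t[1],s["eef_pos"][2]-92,s["tcp_rot"][2])): draw(im,B,c,(0,255,0),1,(0,0))
cv2.imwrite("pics/w16o.png",cv2.resize(im,None,fx=1.5,fy=1.5))
```

```text
at [ 546.6  -311.13  148.08] [ 3.1399e+00 -7.0000e-04 -1.9618e+00] F [ 1.6   0.59 -1.67] op 0.197 t 17.88
d [-0.0025 -0.0003  0.0491] r [ 0.0017 -0.0007 -0.0018]
```

View pics/w16o.png

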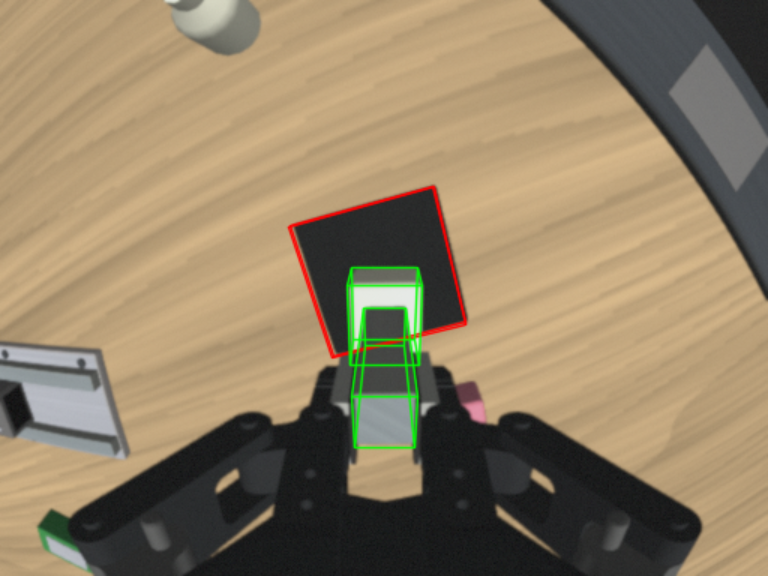

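Run:
```python
from h import *
d=np.load("w7.npz"); c=(d["K"],d["t"],d["R"],"wrist")
# w7o: pink foot top corners & grip top
P=ray(np.array([(648,238),(690,235),(665,270),(693,258),])/1.5,30,c); G=ray(np.array([(727,270),(742,270),(740,290),(726,293)])/1.5,105,c)
s=status.sense(); R=Ro.from_euler("xyz",s["tcp_rot"])
print(P.round(0),G.round(0))
print("foot in tool",R.inv().apply(P-[547.7,-308.9,96]).round(0)[:,:2],"grip",R.inv().apply(G-[547.7,-308.9,96]).round(0)[:,:2])
```

```text
[[ 473. -291.   30.]
 [ 461. -337.   30.]
 [ 440. -303.   30.]
 [ 439. -336.   30.]] [[ 457. -314.  105.]
 [ 451. -330.  105.]
 [ 436. -326.  105.]
 [ 440. -311.  105.]]
foot in tool [[ 12.  76.]
 [ 59.  70.]
 [ 36. 102.]
 [ 67.  90.]] grip [[39. 82.]
 [56. 81.]
 [59. 96.]
 [43. 99.]]
```

Call:
send_rows(plan=[[[-0.001,0,0.01],[0.001,0,-0.001],-1],[[-0.002,0,0.025],[0.002,-0.001,-0.002],-1],[[-0.0025,0,0.038],[0.0017,-0.001,-0.002],-1],[[-0.0025,0,0.047],[0.0017,-0.001,-0.002],-1],[[-0.0025,0,0.049],[0.0017,-0.001,-0.002],-1]])

```text
clock: 18.35
eef_pos: [546.2, -308.1, 96.5]
tcp_rot: [3.138, 0.001, -1.96]
contact_force: [-1.2, 1.8, -2.1]
opening: 0.199
```

Run:
```python
from h import *
rel((547.7,-308.9,96),-1.96)
```

```text
at [ 546.22 -308.07   96.54] [ 3.1381e+00  7.0000e-04 -1.9596e+00] F [-1.17  1.81 -2.08] op 0.199 t 18.35
d [ 0.0002 -0.0017  0.0005] r [0.0035 0.0007 0.0004]
```

Call:
send_rows(plan=[[[0,-0.0005,0],[0.0035,0,0],-1],[[0,-0.0005,0],[0.0035,0,0],-1],[[0,-0.0005,0],[0.0035,0,0],-1],[[0,-0.0005,0],[0.0035,0,0],-1],[[0,-0.0005,0],[0.0035,0,0],-1]])

```text
clock: 18.77
eef_pos: [546.9, -308.4, 97.0]
tcp_rot: [-3.141, 0.001, -1.96]
contact_force: [0.7, 0.4, -1.4]
opening: 0.201
```

Run:
```python
from h import *
rel((547.7,-308.9,96),-1.96)
```

```text
at [ 546.9  -308.44   97.03] [-3.1408e+00  6.0000e-04 -1.9597e+00] F [ 0.66  0.45 -1.35] op 0.201 t 18.77
d [ 0.0001 -0.0009  0.001 ] r [-0.0008  0.0006  0.0003]
```

Still about 1 mm in the air (Fz carries the tapper's weight). I'll lower a little more.

Call:
send_rows(plan=[[[0,0,0.0005],[0,0,0],-1],[[0,0,0.001],[0,0,0],-1],[[0,0,0.0012],[0,0,0],-1],[[0,0,0.0012],[0,0,0],-1],[[0,0,0.0012],[0,0,0],-1]])

```text
clock: 19.18
eef_pos: [547.0, -308.5, 95.9]
tcp_rot: [-3.141, 0.001, -1.96]
contact_force: [0.5, -1.1, -1.5]
opening: 0.201
```

Run:
```python
from h import *
rel((547.7,-308.9,96),-1.96); print(status.sense()["wrist_torque"])
```

```text
at [ 546.96 -308.46   95.88] [-3.1407e+00  6.0000e-04 -1.9597e+00] F [ 0.46 -1.07 -1.47] op 0.201 t 19.18
d [ 0.0001 -0.0009 -0.0001] r [-0.0009  0.0006  0.0003]
[-0.01236986  0.01726404  0.01632474]
```

Call:
send_rows(plan=[[[0,0,0.0003],[0,0,0],-1],[[0,0,0.0006],[0,0,0],-1],[[0,0,0.0009],[0,0,0],-1],[[0,0,0.001],[0,0,0],-1],[[0,0,0.001],[0,0,0],-1]])

```text
clock: 19.6
eef_pos: [547.2, -308.6, 95.8]
tcp_rot: [-3.14, 0.0, -1.96]
contact_force: [-2.1, 0.9, 6.8]
opening: 0.198
```

Run:
```python
from h import *
rel((547.7,-308.9,96),-1.96); print(status.sense()["joint_efforts"])
```

```text
at [ 547.18 -308.64   95.83] [-3.1401e+00  5.0000e-04 -1.9597e+00] F [-2.09  0.9   6.83] op 0.198 t 19.6
d [ 0.     -0.0006 -0.0002] r [-0.0015  0.0005  0.0003]
[ 2.39538923e-01 -6.13928246e+01 -2.61213434e+01  4.11638618e-02
 -9.68456157e-01  1.10517559e-02]
```

Call:
send_rows(plan=[[[0,0,0],[0,0,0],-0.5],[[0,0,0],[0,0,0],-0.3],[[0,0,0],[0,0,0],0.1],[[0,0,0],[0,0,0],0.6],[[0,0,0],[0,0,0],1]])

```text
clock: 20.02
eef_pos: [547.1, -308.6, 95.6]
tcp_rot: [-3.14, 0.001, -1.96]
contact_force: [0.2, 0.0, 0.7]
opening: 0.763
```

Call:
send_rows(plan=[[[0,0,0],[0,0,0],1],[[0,0,0],[0,0,0],1],[[0,0,0],[0,0,0],1],[[0,0,0],[0,0,0],1],[[0,0,-0.005],[0,0,0],1]])

```text
clock: 20.43
eef_pos: [546.6, -308.2, 99.9]
tcp_rot: [3.141, 0.001, -1.96]
contact_force: [0.1, 0.4, 0.1]
opening: 1.0
```

```bash
python3 look.py w17
```

```text
local x,y -343.5593957729477 -104.29144092936181 z 7.928051336712414 [ 3.14132775e+00  7.29265377e-04 -1.95971947e+00] F [array([0.05475728, 0.37882588, 0.08930682]), array([ 0.04370565, -0.60086227,  0.8656838 ])] Fpush [np.float64(-0.37112309612462435), np.float64(0.5389123039749794)] t 20.4333
```

View pics/w17.png

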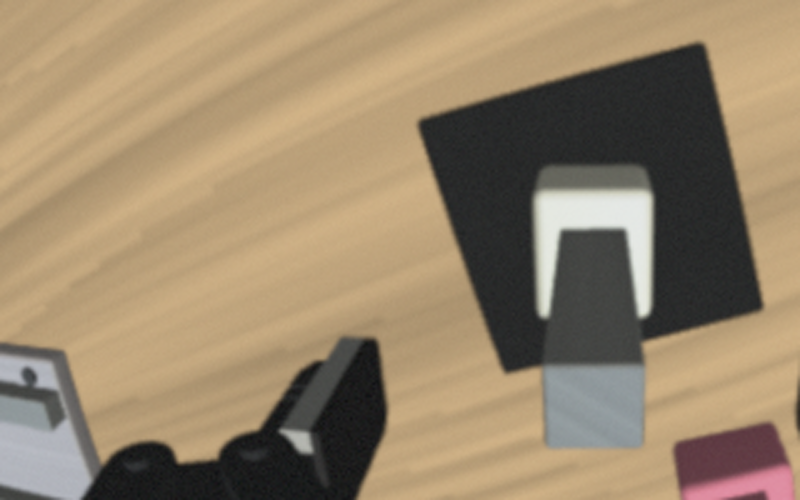

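Released and standing. I'll retreat straight up.

Call:
send_rows(plan=[[[0,0,-0.015],[0,0,0],1],[[0,0,-0.045],[0,0,0],1],[[0,0,-0.08],[0,0,0],1],[[0,0,-0.115],[0,0,0],1],[[0,0,-0.15],[0,0,0],1]])

```text
clock: 20.9
eef_pos: [546.8, -308.5, 253.3]
tcp_rot: [-3.14, 0.0, -1.96]
contact_force: [1.3, -1.5, 0.7]
opening: 1.002
```

Call:
send_rows(plan=[[[-0.02,0,-0.02],[0,0,0],1],[[-0.05,0,-0.02],[0,0,0],1],[[-0.075,0,-0.02],[0,0,0],1],[[-0.08,0,-0.02],[0,0,0],1],[[-0.08,0,-0.02],[0,0,0],1]])

```text
clock: 21.32
eef_pos: [577.6, -233.1, 273.8]
tcp_rot: [-3.14, 0.001, -1.957]
contact_force: [0.1, -0.7, 0.2]
opening: 0.999
```

Run:
```python
from h import *
s=status.sense(); print(s["eef_pos"],s["qvel"].round(3))
T=(550,-309.7,4,-1.96); M=(550.5,-310,0,-.125)
for n,k in(("wrist",1.5),("top",1.5),("scene",1.5)):
    c=cam(n); im=viewer.grab_frame(n)[:,:,::-1].copy(); cv2.imwrite(f"pics/end_{n}.png",im)
    o=(0,0); g=im
    if n!="wrist":
        q=proj([T[:3]],c)[0].astype(int)-[45,50]; o=tuple(q); g=im[q[1]:q[1]+85,q[0]:q[0]+90]; k=6
    g=cv2.resize(g,None,fx=k,fy=k,interpolation=cv2.INTER_CUBIC)
    for B in tap(T): draw(g,B,c,(0,255,0),k,o)
    draw(g,box(-45,45,-45,45,0,4,M),c,(0,0,255),k,o)
    # module at home
    for B in [box(-50,50,-22,22,0,34,(583.8+19.9*np.cos(1.18),48+19.9*np.sin(1.18),12,1.18))]: draw(g,B,c,(255,0,0),k,o)
    cv2.imwrite(f"pics/end_{n}o.png",g)
```

```text
[ 577.56143379 -233.13865102  273.76853603] [-0.036  0.01   0.003 -0.017 -0.002 -0.023]
```

View pics/end_wristo.png

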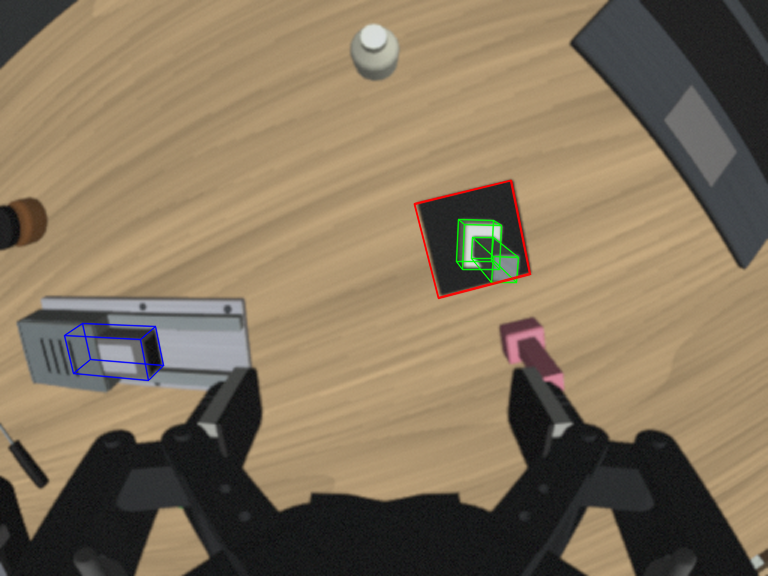

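View pics/end_topo.png

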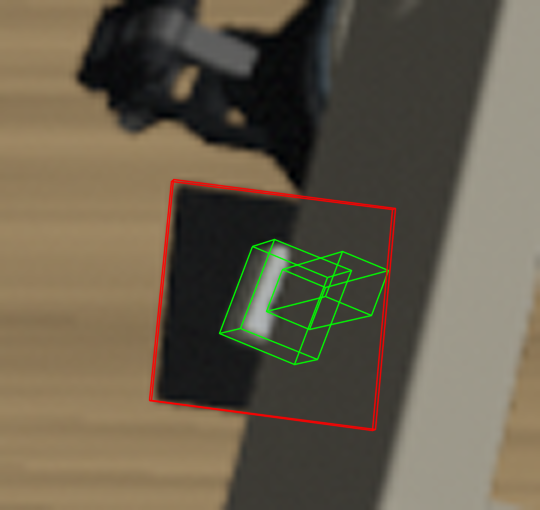

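View pics/end_scene.png

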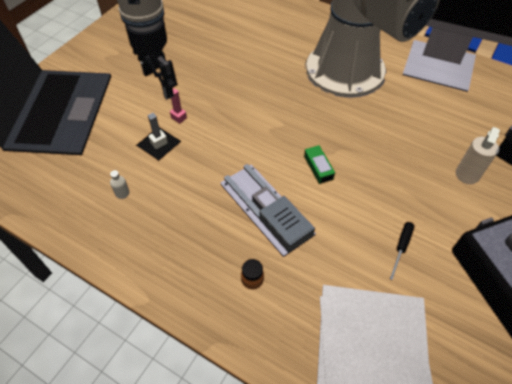

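Run:
```python
from h import *
print(status.sense()["qvel"].round(4)); print(job.sign_off())
```

```text
[-0.0107  0.0027 -0.0001  0.0033 -0.0005  0.0018]
the job is handed in; nothing more can be done
None
```

I pushed the module home against the hidden stop with the tapping block, stood the block back on its mat, let go, and handed the job in at about 21.5 s. The hand-in gave no verdict.

- **Finding the stop:** pushing in 1 mm steps, friction held steady at about 2 N. About 50 mm past the hood's mouth the push rose to 4.7 N, then to about 5.7 N (single readings up to 6.4 N) after a further 0.2 mm. That is about 4 N on the stop itself. The rise of roughly 4.6 N/mm is near the 6 N/mm given for the pad.
- **Module:** it stayed put when I drew the block back, and in the last wrist picture its tail lined up with the computed home position. The cameras can't resolve a gap under 1.5 mm, so contact rests on the force rise, not on a picture.
- **Tapping block:** the wrist overlay showed it upright and within a few mm of the mat's centre. In the last top-camera picture the arm hid part of it, so that view was only a partial check.
- **Everything else:** the bottle, jar, screwdriver and both look-alikes look to be where they started; I judged that by eye and did not measure it. I saw no sign of the gripper touching the module.

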